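Load the filter-bowl carrier and pin its gate

ROBOT

A 6-joint arm with a two-finger parallel gripper is mounted at the origin on the work surface. World frame = base frame: x ahead of the robot, y to its left, z up, the work surface at z = 0. Lengths are in m, angles in rad, forces in N, time in s.
With the tool pointing down it reaches from about 0.25 to 0.775 m from the base axis. Payload 8.9 kg.
Tool frame: the origin (TCP) lies at the very end of the fingers, on their centre line; the grasp point (between the pads) lies 19 mm behind it (robot.grip_point_offset is the distance from the TCP to the grasp point, in m); z points along the fingers, y is the line along which they close (so a half turn about z gives the same grasp; the last joint's range is limited). The gripper opens to 85 mm and grips with 20 to 120 N. Pads are 22 mm wide; open, the fingers measure 114 mm over their backs; the gripper's body (76 mm by 85 mm) begins 54 mm behind the grasp point. The pads swing forward as they close: fully open they stand 13 mm farther back than shut.
Start: joints at [-1.312, 0.291, -0.153, 1.127, 0, 1.431], TCP at [0.203, -0.484, 0.192] pointing down, gripper open.
Joint ranges: [-2.52, 2.52], [-0.91, 1.74], [-1.3, 1.37], [-1.96, 2.02], [-1.52, 1.47], [-3.14, 3.14]. Speed limits (rad/s): [2.22, 2.22, 2.79, 3.14, 3.14, 3.14].

INTERFACE

Orientations are given as a unit quaternion [w, x, y, z].
In Python, from bench import get_obs, viewer, order, robot gives the robot as it stands.
- The arm moves only by the tool step_arm, never from a script. Its argument "deltas" is a list of rows, each a list of 6 numbers: the shift along the tool's x, y, z as a fraction of full scale, then the turn, a rotation vector about the tool's x, y, z as a fraction of full scale. In form: [[x, y, z, ax, ay, az], ...]. A call has 1 to 20 rows; each row shifts and turns the commanded pose from where the row before left it, along the tool's axes as they then stand; what a row does not reach is not made up. Full scale, the value 1, is 0.5 m for a shift and 1.5 rad for a turn. A row lasts 1/10 s, in which the tool goes at most 50 mm and 8.59 degrees, less where a joint would pass 70% of its speed; a pose out of reach is approached as far as the arm can. A call with a number of a shift or a turn outside -1 to 1 is refused whole. A call with a gripper value outside its range is refused whole. "grip" is the opening, from 0 (shut) to 1 (fully open), set as the call begins (left out, the last holds). The fingers move at their own pace and stop on an object; "grip_force" is the grip in N (left out, the last holds). Time passes only in rows, so rows that do not move let the fingers close. It gives the time, the measured TCP pose, the force, the opening and the grip force at its end, in the units of the state.
- get_obs(): the state, without advancing time (a new reading comes with each control period).
- viewer.capture(name): name is "scene" or "top" or "wrist"; returns the picture (420x560x3 uint8, red, green, blue); there is no depth.
- viewer.camera_info(name): a dict with "camera_matrix" (3x3 intrinsics, pixels), "D" ([k1, k2, p1, p2, k3] as OpenCV has them; the pictures are not rectified), "extrinsics" (4x4, takes a point from camera to world coordinates); the wrist camera has in their place "hand_eye" (4x4, takes a point from camera to tool coordinates, whose origin is the TCP and whose axes are the flange's). Camera axes: x right, y up, looking along -z (the intrinsics and any distortion apply to the point x, -y, -z); pixel columns grow to the right and rows downward; lengths in m; the calibration is good to about 2 mm. A picture is of the moment at which its call begins: read the wrist's pose just before it. camera_info takes no time and is no camera call.
- order.job_done(): hands the job in; it is judged then, once.
The state is a dict: "t": time; "qpos": joint angles; "joint_vel": joint speeds; "joint_torque": joint torques, N m; "ee_pos": TCP position; "tcp_rot": TCP orientation; "wrist_force": force on the tool from outside, world axes, zero at the start; "torque": the same for the moment, N m; "opening": finger opening in m; "gripper_force": force on a finger pad.
Only numpy, scipy, OpenCV 4.12 (cv2) and the standard library are available. Lean on these libraries where they do the work, as an engineer would, in place of code of your own. Each camera call takes 0.05 s, during which the arm holds its last target. There are 200 camera calls.

TASK

Put the filter bowls away in their carrier: nest every orange bowl upright in one stack in the black socket, then stand the gate's knuckle on the carrier's hinge knuckle with the gate half open, and push the red-headed pin fully home through both knuckles. Then swing the gate shut against the red stop, so that it closes off the stack, and leave the gauges and other gear on the bench where they are.

Things in the scene. Friction and masses are not known exactly. Their poses are not given: they have to be found in the camera images.
- carrier: the bowl carrier, fixed to the bench: white block 285 x 140 mm, its flat top (the deck) 40 mm above the bench. Origin: on the bench under the axis of the black socket. z up, y towards the side with the brass hinge knuckle, x roughly away from the robot (turned by up to 0.2 rad). The deck spans x -225 to +60 and y -75 to +65 mm.
- socket (a point): centre of the mouth of the black socket tube on the deck, 78 mm above the bench: inside radius 27.5 mm, outside 30 mm, 38 mm tall. The first bowl hangs in it with its shoulder on this rim (bowl's middle then 2 mm below this point); each further bowl sits 30 mm higher.
- hinge (a point): centre of the top face of the carrier's brass lower knuckle, 40 mm above the bench, at x = -105, y = +85 mm of the carrier. Vertical bore 16 mm across, 40 mm deep. Round its top a funnel-shaped locating collar 6 mm high, inside 39 mm across at the bottom and 47 mm at the top, takes the gate's knuckle.
- stop (a point): red stop block (12 x 30 x 20 mm) on the deck: middle of the face that the gate's black foot meets when shut, at x = -75, y = -30 mm of the carrier, between gate and socket
- gate_knuckle (a point): the loose gate (280 g, stands by itself): centre of the underside of its brass knuckle, a tube 36 mm across, bore 16 mm, 50 mm high. Own z up, own x along the gate from the knuckle to its free end. Shut, x points along the carrier's -y. Open, the free end is swung towards the carrier's -x; half open is about 0.8 rad from shut, beyond 1.1 rad the foot leaves the deck.
- gate_grip (a point): on the gate's blue panel (10 mm thick, x 15 to 111 mm, z 8 to 52 mm in the gate's frame), 50 mm from the knuckle axis, near the centre of mass, and 30 mm above the underside: grasp across the thickness from above. Own axes as gate_knuckle.
- gate_end (a point): on the gate's panel near its free end, 85 mm from the knuckle axis and 30 mm above the underside, in the middle of a yellow patch: grasp or push here to swing the gate. Beyond it a black foot (20 mm along x, 60 mm across, 10 mm high, centred on x = 115 mm, level with the knuckle's underside) slides on the deck; yellow dots mark its path. Pinned, the gate stays where it is left.
- pin_head (a point): centre of the hinge pin's red round head, 24 mm across and 24 mm high: grasp from above. Pin 120 g: steel shaft 12 mm across reaching 80 mm down from the head, its last 10 mm tapered to 6 mm. At the start it stands loose and upright in the wooden block. Fully home the head rests on the gate's knuckle and this point is 62 mm above hinge.
- pin_tip (a point): centre of the lower tip of the pin, 92 mm below pin_head along its axis
- block: wooden parking block of the pin, fixed, 50 x 50 x 45 mm, hole 14 mm across and 40 mm deep in its top. Origin: centre of its underside.
- bowl0_mid (a point): orange plastic filter bowl, open upwards, 64 mm high, 90 g, may be absent; point on its axis half-way up. Upper 30 mm: a band 60 mm across outside, 55 mm inside, to be grasped across its diameter from above. Below its shoulder (34 mm above the foot) a tapered skirt, 50 mm across at the top and 39 mm at the foot. Nested, the shoulder rests on the rim below and the band stands clear.
- bowl1_mid (a point): orange plastic filter bowl, open upwards, 64 mm high, 90 g, may be absent; point on its axis half-way up. Upper 30 mm: a band 60 mm across outside, 55 mm inside, to be grasped across its diameter from above. Below its shoulder (34 mm above the foot) a tapered skirt, 50 mm across at the top and 39 mm at the foot. Nested, the shoulder rests on the rim below and the band stands clear.
- bowl2_mid (a point): orange plastic filter bowl, open upwards, 64 mm high, 90 g, may be absent; point on its axis half-way up. Upper 30 mm: a band 60 mm across outside, 55 mm inside, to be grasped across its diameter from above. Below its shoulder (34 mm above the foot) a tapered skirt, 50 mm across at the top and 39 mm at the foot. Nested, the shoulder rests on the rim below and the band stands clear.
- bowl3_mid (a point): orange plastic filter bowl, open upwards, 64 mm high, 90 g, may be absent; point on its axis half-way up. Upper 30 mm: a band 60 mm across outside, 55 mm inside, to be grasped across its diameter from above. Below its shoulder (34 mm above the foot) a tapered skirt, 50 mm across at the top and 39 mm at the foot. Nested, the shoulder rests on the rim below and the band stands clear.
- gauge_a: bystander, not to be disturbed: round black pressure gauge, 64 mm across and 38 mm high, with a brass stub; origin at the centre of its underside
- gauge_b: bystander, not to be disturbed: second pressure gauge like it; origin at the centre of its underside
- regulator: bystander, not to be disturbed: aluminium air regulator with a black knob, 105 x 60 x 50 mm; origin at the centre of its underside
- breadboard: bystander, not to be disturbed: white breadboard 165 x 55 x 10 mm; origin at the centre of its underside
- valve: bystander, not to be disturbed: black valve body 110 x 35 x 45 mm; origin at the centre of its underside

How it is judged:
On the way, in this order (a step that is already met when the one before it is completed fails the run):
1. every bowl present is nested upright in one stack in the socket (horizontal distance between each of bowl0_mid, bowl1_mid, bowl2_mid, bowl3_mid and socket below 0.01 m and angle between each of bowl0_mid, bowl1_mid, bowl2_mid, bowl3_mid's own z axis and vertical below 0.1 rad and (z of bowl0_mid in the frame of socket between -0.006 and 0.002 m or z of bowl0_mid in the frame of socket between 0.024 and 0.032 m or z of bowl0_mid in the frame of socket between 0.054 and 0.062 m or z of bowl0_mid in the frame of socket between 0.084 and 0.092 m) and (z of bowl1_mid in the frame of socket between -0.006 and 0.002 m or z of bowl1_mid in the frame of socket between 0.024 and 0.032 m or z of bowl1_mid in the frame of socket between 0.054 and 0.062 m or z of bowl1_mid in the frame of socket between 0.084 and 0.092 m) and (z of bowl2_mid in the frame of socket between -0.006 and 0.002 m or z of bowl2_mid in the frame of socket between 0.024 and 0.032 m or z of bowl2_mid in the frame of socket between 0.054 and 0.062 m or z of bowl2_mid in the frame of socket between 0.084 and 0.092 m) and (z of bowl3_mid in the frame of socket between -0.006 and 0.002 m or z of bowl3_mid in the frame of socket between 0.024 and 0.032 m or z of bowl3_mid in the frame of socket between 0.054 and 0.062 m or z of bowl3_mid in the frame of socket between 0.084 and 0.092 m)), for 0.3 s.
2. the gate's knuckle stands in the collar on the hinge knuckle, the gate upright and open (over 0.35 rad from shut) (horizontal distance between gate_knuckle and hinge below 0.006 m and z of gate_knuckle in the frame of hinge below 0.003 m and angle between gate_knuckle's own z axis and vertical below 0.06 rad and angle between the x axis of gate_knuckle and the y axis of carrier, either way round above 0.35 rad), for 0.2 s.
3. the pin is fully home through both knuckles while the gate is still open (over 0.35 rad) (all of step 2 and horizontal distance between pin_tip and hinge below 0.007 m and z of pin_head in the frame of hinge below 0.066 m and angle between pin_head's own z axis and vertical below 0.12 rad), for 0.2 s.
4. the gate is swung shut against the stop (within 0.10 rad) (horizontal distance between gate_knuckle and hinge below 0.006 m and z of gate_knuckle in the frame of hinge below 0.003 m and angle between gate_knuckle's own z axis and vertical below 0.06 rad and horizontal distance between pin_tip and hinge below 0.007 m and z of pin_head in the frame of hinge below 0.066 m and angle between pin_head's own z axis and vertical below 0.12 rad and angle between the x axis of gate_knuckle and the y axis of carrier, either way round below 0.1 rad and y of gate_end in the frame of carrier below 0.03 m), for 0.2 s.
At the end, for the whole second after the job is handed in: Every bowl nested in the socket (10 mm, 0.10 rad, height 4 mm), the gate's knuckle on the hinge knuckle (6 mm sideways, 3 mm high, 0.06 rad), the pin home (head within 4 mm of resting, tip within 7 mm of the axis, 0.12 rad), the gate within 0.10 rad of shut, all at rest (all of step 1 and all of step 4 and linear speed of each of bowl0, bowl1, bowl2, bowl3, gate, pin below 0.02 m/s); the robot touches nothing.
It fails at once if the gauge_a is shifted by more than 30 mm (distance of gauge_a from where it was at the start of the episode above 0.03 m).
It fails at once if the gauge_b is shifted by more than 30 mm (distance of gauge_b from where it was at the start of the episode above 0.03 m).
It fails at once if the regulator is shifted by more than 30 mm (distance of regulator from where it was at the start of the episode above 0.03 m).
It fails at once if the breadboard is shifted by more than 30 mm (distance of breadboard from where it was at the start of the episode above 0.03 m).
It fails at once if the valve is shifted by more than 30 mm (distance of valve from where it was at the start of the episode above 0.03 m).
Of bowl0, bowl1, bowl2, bowl3 only 2 to 4 are there at a start; the rules pass over those that are not, and their reading is None.
At some moment in a run one of bowl0, bowl1, bowl2, bowl3 may be knocked a few centimetres aside while the robot is not near it.
It also fails if it takes over 210 s, if anything falls off the work surface, if the arm or the gripper's body presses on something with over 40 N, if the wrist force passes 120 N, or if a joint passes its speed limit or range.

## Working session

There is one attempt and no reset: what is moved stays moved. The work goes in short steps, Python scripts to look and compute and a tool call to move; the robot and the scene stay as the last step left them, time stands still between calls to the robot, and variables do not carry over. Pictures are saved under pics/ and viewed, at most 14 in all, crops included, and the job is handed in when it is done.

Besides the shell and the picture viewer there is one more tool, called after "Call:" in YAML: its name, and indented under it one key for each argument. step_arm: Moves the arm, as the interface text tells. Shift numbers are shares of 0.5 m and turn numbers shares of 1.5 rad, none past 1 either way. Its arguments: {"type":"object","properties":{"deltas":{"type":"array"},"grip":{"type":"number"},"grip_force":{"type":"number"}},"required":["deltas"]}

```bash
mkdir -p pics
cat > h.py <<'E'
import numpy as np, cv2
from scipy.spatial.transform import Rotation as R
from bench import get_obs, viewer, order, robot
def cam(name,obs=None):
    c=viewer.camera_info(name); K=np.array(c["camera_matrix"]);D=np.array(c["D"],float)
    if name=="wrist":
        o=obs or get_obs(); T=np.eye(4);q=o["tcp_rot"];T[:3,:3]=R.from_quat([q[1],q[2],q[3],q[0]]).as_matrix();T[:3,3]=o["ee_pos"]
        E=T@np.array(c["hand_eye"])
    else: E=np.array(c["extrinsics"])
    return K,D,E
def px2w(C,px,z):
    K,D,E=C; p=cv2.undistortPoints(np.array(px,float).reshape(-1,1,2),K,D).reshape(-1,2)
    d=np.c_[p[:,0],-p[:,1],-np.ones(len(p))]@E[:3,:3].T; o=E[:3,3]
    return o+d*((z-o[2])/d[:,2])[:,None]
def w2px(C,P):
    K,D,E=C; P=np.atleast_2d(P); q=(P-E[:3,3])@E[:3,:3]; q=q*[1,-1,-1]
    return cv2.projectPoints(q,np.zeros(3),np.zeros(3),K,D)[0].reshape(-1,2)
def save(n,im,s=1.0): cv2.imwrite("pics/"+n+".png",cv2.resize(im,None,fx=s,fy=s)[:,:,::-1])
def shot(n,name):
    o=get_obs();C=cam(name,o);im=viewer.capture(name);save(n,im);np.savez("pics/"+n+".npz",im=im,K=C[0],D=C[1],E=C[2]);return C,im
def load(n):
    d=np.load("pics/"+n+".npz");return (d["K"],d["D"],d["E"]),d["im"]
E
python3 - <<'E'
from h import *
for n in ("top","scene"):
    C,im=shot(n+"0",n); print(n,C[0].round(1).tolist(),C[1],C[2].round(3).tolist())
print(viewer.camera_info("wrist")); print(get_obs())
E
```

```text
top [[431.4, 0.0, 275.9], [0.0, 431.4, 214.6], [0.0, 0.0, 1.0]] [-0.07297098  0.          0.          0.          0.        ] [[0.027, 0.997, -0.077, 0.441], [-1.0, 0.026, -0.014, 0.029], [-0.012, 0.078, 0.997, 1.326], [0.0, 0.0, 0.0, 1.0]]
scene [[390.4, 0.0, 279.0], [0.0, 390.4, 207.9], [0.0, 0.0, 1.0]] [-0.10736879  0.          0.          0.          0.        ] [[0.36, -0.774, 0.521, 1.104], [0.933, 0.302, -0.195, -0.166], [-0.006, 0.556, 0.831, 0.975], [0.0, 0.0, 0.0, 1.0]]
{'camera_matrix': array([[315.03806731,   0.        , 279.02887187],
       [  0.        , 315.03806731, 209.591005  ],
       [  0.        ,   0.        ,   1.        ]]), 'D': array([-0.04580475,  0.        ,  0.        ,  0.        ,  0.        ]), 'hand_eye': array([[ 7.86492678e-04,  9.58668273e-01,  2.84525083e-01,
         7.35116184e-02],
       [ 9.99999450e-01, -9.51342748e-04,  4.41190854e-04,
        -6.17121051e-04],
       [ 6.93636548e-04,  2.84524580e-01, -9.58668495e-01,
        -1.83260777e-01],
       [ 0.00000000e+00,  0.00000000e+00,  0.00000000e+00,
         1.00000000e+00]])}
{'t': 0.1, 'qpos': array([-1.31226612e+00,  2.91190137e-01, -1.54087384e-01,  1.12669525e+00,
        1.85722795e-05,  1.43148749e+00]), 'joint_vel': array([ 4.56450555e-05,  4.35199882e-04,  1.45993363e-03, -1.01010044e-04,
       -5.69001673e-04,  4.10138726e-04]), 'joint_torque': array([-4.27082168e-04, -5.37978065e+01,  3.31917179e+01,  9.43043560e-03,
       -2.06739546e-04, -2.66711146e-05]), 'ee_pos': array([ 0.20328734, -0.48355143,  0.19119369]), 'tcp_rot': array([-5.87730749e-04,  9.80280495e-01,  1.97610235e-01, -2.57739285e-05]), 'wrist_force': array([ 0.14777326, -0.30803915, -0.81889278]), 'torque': array([ 0.04461644, -0.01039302, -0.05678532]), 'gripper_force': 0.0, 'opening': 0.0856099778748213}
```

View pics/top0.png

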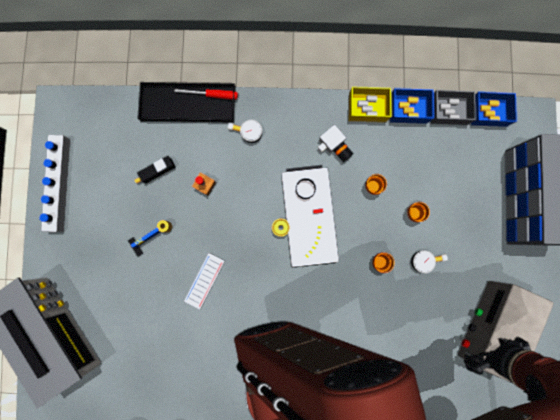

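View pics/scene0.png

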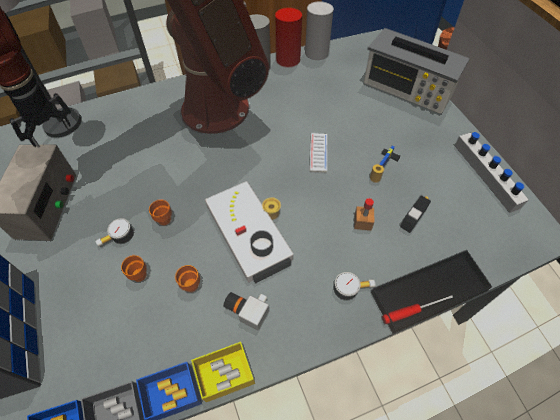

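The top view shows three bowls at (376,184), (418,212) and (383,262), the socket at (306,188), the hinge at (281,228) and the stop at (318,211). The gate knuckle is at (164,227) with its foot at (136,245), and the pin is at (201,181). The scene view confirms three bowls.

Run:
```python
from h import *
C,im=load("top0"); S,_=load("scene0")
hsv=cv2.cvtColor(im,cv2.COLOR_RGB2HSV)
def blob(m,px):
    n,l,s,c=cv2.connectedComponentsWithStats(m.astype(np.uint8)); 
    k=l[px[1],px[0]]; 
    if k==0:
        d=np.hypot(*(c[1:]-px).T); k=1+d.argmin()
    return l==k
org=(hsv[...,0]>5)&(hsv[...,0]<20)&(hsv[...,1]>150)&(hsv[...,2]>60)
for p in [(376,184),(418,212),(383,262)]:
    b=blob(org,p); ys,xs=np.nonzero(b); c=cv2.minEnclosingCircle(np.c_[xs,ys].astype(np.float32)); print("bowl",c,px2w(C,[c[0]],.055).round(4)[0,:2])
wh=(hsv[...,1]<40)&(hsv[...,2]>170)
b=blob(wh,(320,240)); ys,xs=np.nonzero(b); r=cv2.boxPoints(cv2.minAreaRect(np.c_[xs,ys].astype(np.float32))); w=px2w(C,r,.04); print(r.round(1).tolist(),w[:,:2].round(4).tolist())
for n,p,z in [("socket",(306,188),.078),("hinge",(281,228),.046),("stop",(318,211),.06),("gk",(164,227),.05),("foot",(136,245),.01),("pin",(201,181),.14),("gaugeb",(425,262),.038),("reg",(335,143),.05),("valve",(155,170),.045),("gaugea",(250,131),.038),("bb",(205,280),.01)]:
    print(n,px2w(C,[p],z)[0].round(3)[:2])
```

```text
bowl ((375.6590881347656, 184.13636779785156), 10.403255462646484) [ 0.638 -0.247]
bowl ((418.21429443359375, 211.5), 10.797406196594238) [ 0.5597 -0.3748]
bowl ((383.0, 262.0), 10.440406799316406) [ 0.4081 -0.271 ]
[[281.0, 171.8000030517578], [328.1000061035156, 166.5], [338.6000061035156, 261.0], [291.5, 266.29998779296875]] [[0.6703, 0.0357], [0.69, -0.1059], [0.4072, -0.1422], [0.3881, -0.0029]]
socket [ 0.618 -0.039]
hinge [0.501 0.031]
stop [ 0.553 -0.076]
gk [0.494 0.38 ]
foot [0.438 0.476]
pin [0.621 0.257]
gaugeb [ 0.411 -0.401]
reg [ 0.761 -0.125]
valve [0.666 0.418]
gaugea [0.794 0.134]
bb [0.338 0.258]
```

```bash
cat >> h.py <<'E'
def ring(r,z,n=48):
    a=np.linspace(0,2*np.pi,n,endpoint=False);return np.c_[r*np.cos(a),r*np.sin(a),np.full(n,z)]
BOWL=np.r_[ring(.030,.064),ring(.030,.034),ring(.0195,0)]
SOCK=np.r_[ring(.030,.078),ring(.030,.04)]
def hc(p):
    h=cv2.convexHull(np.asarray(p,np.float32).reshape(-1,1,2));m=cv2.moments(h);return np.array([m["m10"]/m["m00"],m["m01"]/m["m00"]]),m["m00"]
def fit(C,mask,model,g,zoff=0):
    ys,xs=np.nonzero(mask);t,A=hc(np.c_[xs,ys]);g=np.array([g[0],g[1],zoff],float)
    for _ in range(8):
        c,B=hc(w2px(C,model+g)); z=zoff+.03
        g[:2]+=(px2w(C,[t],z)-px2w(C,[c],z))[0,:2]
    return g[:2],A/B
def orange(im):
    h=cv2.cvtColor(im,cv2.COLOR_RGB2HSV);return ((h[...,0]>4)&(h[...,0]<19)&(h[...,1]>150)&(h[...,2]>50)).astype(np.uint8)
def blobs(m,amin=60):
    n,l,s,c=cv2.connectedComponentsWithStats(m);return [(l==k,c[k],s[k,4]) for k in range(1,n) if s[k,4]>amin]
def bowls(C,im,zoff=0,amin=150):
    out=[]
    for b,c,a in blobs(orange(im),amin): 
        p,r=fit(C,b,BOWL,px2w(C,[c],zoff+.04)[0],zoff); out.append((p.round(4),round(r,2),a,c.round(0)))
    return out
def go(x=None,y=None,z=None,psi=None):
    o=get_obs();q=o["tcp_rot"];r=R.from_quat([q[1],q[2],q[3],q[0]]);M=r.as_matrix();p=np.array(o["ee_pos"])
    ps=np.arctan2(M[1,0],M[0,0]); psi=ps if psi is None else psi
    T=np.array([p[0] if x is None else x,p[1] if y is None else y,p[2] if z is None else z])
    Mt=np.array([[np.cos(psi),np.sin(psi),0],[np.sin(psi),-np.cos(psi),0],[0,0,-1]])
    d=M.T@(T-p)/.5; w=(r.inv()*R.from_matrix(Mt)).as_rotvec()/1.5
    dt=Mt.T@(T-p)/.5
    print("pos",p.round(4),"psi",round(ps,3),"shift(now axes)",d.round(4),"shift(after turn)",dt.round(4),"turn",w.round(4))
E
python3 - <<'E'
from h import *
for n in ("top0","scene0"):
    C,im=load(n)
    for b in bowls(C,im): print(n,b)
go(.408,-.271,.20,np.pi/2)
E
```

```text
top0 (array([0.627 , 0.2668]), 0.74, np.int32(222), array([204., 184.]))
top0 (array([ 0.6391, -0.2479]), 0.84, np.int32(250), array([376., 184.]))
top0 (array([ 0.5597, -0.3763]), 0.85, np.int32(288), array([419., 212.]))
top0 (array([ 0.4072, -0.272 ]), 0.84, np.int32(338), array([383., 262.]))
scene0 (array([-0.4343,  0.4116]), 10.6, np.int32(960), array([274.,  11.]))
scene0 (array([-0.055,  1.051]), 0.69, np.int32(158), array([446.,  36.]))
scene0 (array([ 0.4062, -0.2723]), 0.83, np.int32(372), array([160., 211.]))
scene0 (array([0.6298, 0.2722]), 0.45, np.int32(158), array([365., 215.]))
scene0 (array([ 0.5599, -0.3753]), 0.87, np.int32(442), array([134., 268.]))
scene0 (array([ 0.6378, -0.2471]), 0.84, np.int32(440), array([187., 278.]))
pos [ 0.2033 -0.4836  0.1912] psi 0.398 shift(now axes) [ 0.5421 -0.2333 -0.0172] shift(after turn) [ 0.4251  0.4094 -0.0176] turn [-6.00e-04 -6.00e-04 -7.82e-01]
```

Call:
step_arm:
  deltas:
    - [0,0,0,0,0,-0.098]
    - [0,0,0,0,0,-0.098]
    - [0,0,0,0,0,-0.098]
    - [0,0,0,0,0,-0.098]
    - [0,0,0,0,0,-0.098]
    - [0,0,0,0,0,-0.098]
    - [0,0,0,0,0,-0.098]
    - [0,0,0,0,0,-0.096]
    - [0.07,0.068,0,0,0,0]
    - [0.071,0.068,0,0,0,0]
    - [0.071,0.068,0,0,0,0]
    - [0.071,0.068,0,0,0,0]
    - [0.071,0.068,0,0,0,0]
    - [0.071,0.068,0,0,0,0]
    - [0,0,0,0,0,0]
    - [0,0,0,0,0,0]
  grip: 1

```text
t: 1.7
ee_pos: [0.4078, -0.2704, 0.1914]
tcp_rot: [-0.0, 0.706, 0.708, -0.0]
wrist_force: [-0.4, -0.5, 0.0]
opening: 0.0858
gripper_force: 0.0
```

Run:
```python
from h import *
go(.4067,-.272,.036,np.pi/2)
C,im=shot("w1","wrist")
for b in bowls(C,im): print(b)
```

```text
pos [ 0.4078 -0.2704  0.1914] psi 1.574 shift(now axes) [-0.0032 -0.0021  0.3108] shift(after turn) [-0.0031 -0.0023  0.3108] turn [-0.0004 -0.0002  0.002 ]
(array([ 0.64 , -0.246]), 0.95, np.int32(3441), array([496., 167.]))
(array([ 0.4079, -0.2708]), 0.94, np.int32(2392), array([278., 189.]))
(array([ 0.5643, -0.3669]), 0.57, np.int32(604), array([407., 267.]))
```

View pics/w1.png

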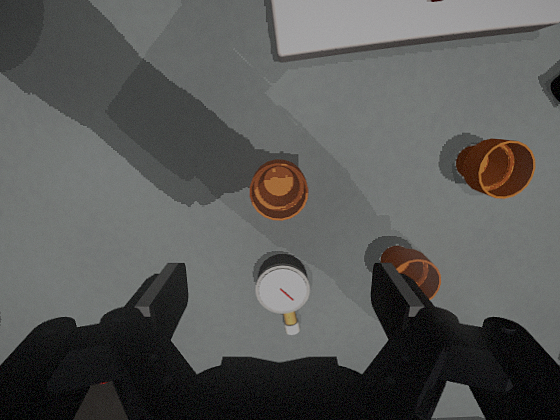

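Wrist view: the bowl at (278,189) fits to (0.408,-0.271), which is right under the TCP. The gauge is clear of the fingers. I'll descend and grasp.

Call:
step_arm:
  deltas:
    - [-0.001,0,0.06,0,0,0]
    - [0,0,0.06,0,0,0]
    - [0,0,0.06,0,0,0]
    - [0,0,0.06,0,0,0]
    - [0,0,0.04,0,0,0]
    - [0,0,0.031,0,0,0]
    - [0,0,0,0,0,0]
    - [0,0,0,0,0,0]

```text
t: 2.55
ee_pos: [0.4067, -0.2729, 0.0364]
tcp_rot: [-0.0, 0.708, 0.706, -0.0]
wrist_force: [0.4, -0.0, 0.2]
opening: 0.0855
gripper_force: 0.0
```

Call:
step_arm:
  deltas:
    - [0,0,0,0,0,0]
    - [0,0,0,0,0,0]
    - [0,0,0,0,0,0]
    - [0,0,0,0,0,0]
    - [0,0,0,0,0,0]
    - [0,0,0,0,0,0]
    - [0,0,0,0,0,0]
    - [0,0,0,0,0,0]
  grip: 0.4
  grip_force: 30

```text
t: 3.35
ee_pos: [0.4074, -0.2719, 0.0362]
tcp_rot: [-0.0, 0.707, 0.707, 0.0]
wrist_force: [-0.2, -0.0, -0.0]
opening: 0.0339
gripper_force: 0.0
```

Call:
step_arm:
  deltas:
    - [0,0,-0.05,0,0,0]
    - [0,0,-0.08,0,0,0]
    - [0,0,-0.08,0,0,0]
    - [0,0,-0.08,0,0,0]
    - [0,0,-0.03,0,0,0]
    - [0,0,0,0,0,0]

```text
t: 3.95
ee_pos: [0.4086, -0.2731, 0.1986]
tcp_rot: [0.002, 0.707, 0.707, 0.0]
wrist_force: [0.7, -1.0, -0.6]
opening: 0.034
gripper_force: 0.0
```

Run:
```python
from h import *
# carrier fit from top + scene: dark socket ring via projecting model
C,im=load("top0")
def resid():pass
go(.62,-.039,None,np.pi/2)
C,im=shot("w2","wrist")
for b in bowls(C,im): print(b)
C,im=shot("top1","top")
for b in bowls(C,im): print(b)
```

```text
pos [ 0.4086 -0.2731  0.1986] psi 1.571 shift(now axes) [ 0.4682  0.4228 -0.    ] shift(after turn) [0.4682 0.4228 0.    ] turn [0.0023 0.002  0.    ]
(array([ 0.6398, -0.2458]), 0.95, np.int32(3358), array([491., 162.]))
(array([ 0.4078, -0.2706]), 0.94, np.int32(2212), array([277., 184.]))
(array([ 0.56  , -0.3753]), 0.9, np.int32(1552), array([399., 273.]))
(array([0.627 , 0.2667]), 0.74, np.int32(227), array([204., 184.]))
(array([ 0.6388, -0.248 ]), 0.83, np.int32(237), array([377., 183.]))
(array([ 0.5597, -0.3764]), 0.85, np.int32(344), array([418., 212.]))
(array([ 0.4074, -0.2721]), 0.84, np.int32(334), array([383., 262.]))
```

The fingers shut to 34 mm without touching the bowl, so they closed above it. I'll go back down and look.

Call:
step_arm:
  deltas:
    - [0,0,0.05,0,0,0]
    - [-0.001,0,0.06,0,0,0]
    - [0,0,0.06,0,0,0]
    - [0,0,0.06,0,0,0]
    - [0,0,0.04,0,0,0]
    - [0,0,0.05,0,0,0]
    - [0,0,0,0,0,0]
    - [0,0,0,0,0,0]
  grip: 1

```text
t: 4.85
ee_pos: [0.4065, -0.2717, 0.0356]
tcp_rot: [-0.001, 0.707, 0.707, -0.0]
wrist_force: [0.3, 0.3, -0.1]
opening: 0.0851
gripper_force: 0.0
```

Run:
```python
from h import *
C,im=shot("w3","wrist")
C,sc=shot("s3","scene")
u=w2px(C,[.407,-.272,.05])[0].astype(int); print(u)
a=cv2.resize(im,(560,420)); b=cv2.resize(sc[u[1]-60:u[1]+60,max(u[0]-80,0):u[0]+80],(560,420),interpolation=cv2.INTER_CUBIC)
save("c3",np.hstack([a,b]),0.7); print(get_obs()["ee_pos"],get_obs()["opening"],get_obs()["wrist_force"], robot.grip_point_offset)
```

```text
[159 210]
[ 0.40768325 -0.27276536  0.03688803] 0.08518994770675824 [0.35921755 0.46758033 0.72375217] 0.0187
```

View pics/c3.png

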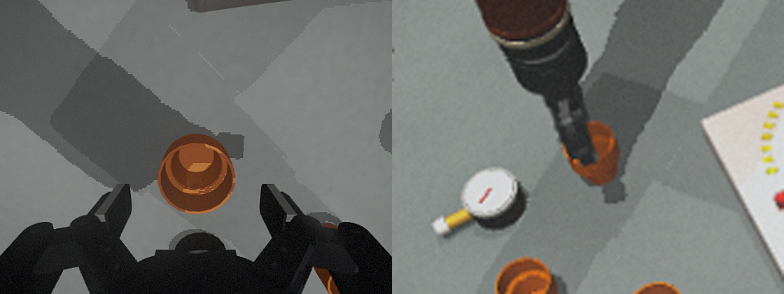

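Run:
```python
from h import *
C,im=load("s3"); Cw,iw=load("w3")
for z in (.03,.05,.07,.09): print(z,px2w(C,[(160,215)],z)[0].round(4), w2px(C,[[.407+.0428+.005,-.272,z],[.407-.047,-.272,z]]).round(0).tolist(), w2px(Cw,[[.4505,-.272,z],[.3635,-.272,z]]).round(0).tolist())
save("c3b",np.hstack([cv2.resize(im[165:255,100:220],(480,360),interpolation=cv2.INTER_CUBIC)]))
```

```text
0.03 [ 0.4093 -0.2762  0.03  ] [[165.0, 227.0], [158.0, 202.0]] [[346.0, 236.0], [211.0, 236.0]]
0.05 [ 0.424  -0.2739  0.05  ] [[163.0, 223.0], [156.0, 198.0]] [[353.0, 249.0], [204.0, 248.0]]
0.07 [ 0.4387 -0.2716  0.07  ] [[161.0, 220.0], [155.0, 194.0]] [[362.0, 264.0], [195.0, 264.0]]
0.09 [ 0.4534 -0.2693  0.09  ] [[159.0, 216.0], [153.0, 190.0]] [[372.0, 283.0], [184.0, 283.0]]
```

View pics/c3b.png

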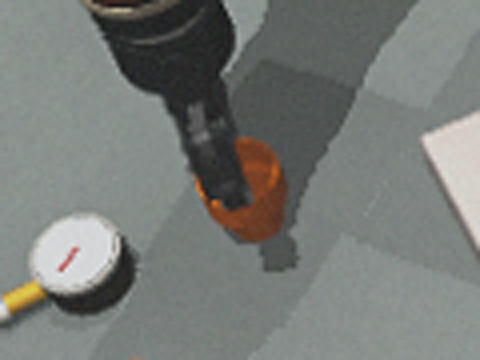

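Both views show the open fingertips at about z = 0.09, though the reported TCP z is 0.037. So the fingers end about 50 mm behind the reported TCP, and I'll allow for that. I'll descend another 46 mm in small steps while watching the force.

Call:
step_arm:
  deltas:
    - [0,0,0.02,0,0,0]
    - [0,0,0.02,0,0,0]
    - [0,0,0.02,0,0,0]
    - [0,0,0,0,0,0]

```text
t: 5.35
ee_pos: [0.4064, -0.2716, 0.0047]
tcp_rot: [-0.001, 0.707, 0.707, -0.0]
wrist_force: [0.2, 0.3, 0.3]
opening: 0.0855
gripper_force: 0.0
```

Call:
step_arm:
  deltas:
    - [0,0,0.02,0,0,0]
    - [0,0,0.012,0,0,0]
    - [0,0,0,0,0,0]

```text
t: 5.65
ee_pos: [0.4068, -0.272, -0.0107]
tcp_rot: [-0.001, 0.707, 0.707, -0.0]
wrist_force: [-0.4, 0.4, 0.1]
opening: 0.0854
gripper_force: 0.0
```

Call:
step_arm:
  deltas:
    - [0,0,0,0,0,0]
    - [0,0,0,0,0,0]
    - [0,0,0,0,0,0]
    - [0,0,0,0,0,0]
    - [0,0,0,0,0,0]
    - [0,0,0,0,0,0]
  grip: 0.4
  grip_force: 30

```text
t: 6.25
ee_pos: [0.4076, -0.2727, -0.0093]
tcp_rot: [0.0, 0.707, 0.707, -0.0]
wrist_force: [-1.2, 1.3, 5.2]
opening: 0.059
gripper_force: 32.2
```

Run:
```python
from h import *
C,im=shot("w4","wrist")
C,sc=shot("s4","scene")
b=cv2.resize(sc[165:255,100:220],(560,420),interpolation=cv2.INTER_CUBIC)
save("c4",np.hstack([im,b]),0.7); print(get_obs()["ee_pos"],get_obs()["opening"],get_obs()["wrist_force"],get_obs()["gripper_force"])
```

```text
[ 0.4075938  -0.27272179 -0.0093233 ] 0.05884403986086018 [-1.20080514  0.81669278  6.03205645] 32.198330126702785
```

View pics/c4.png

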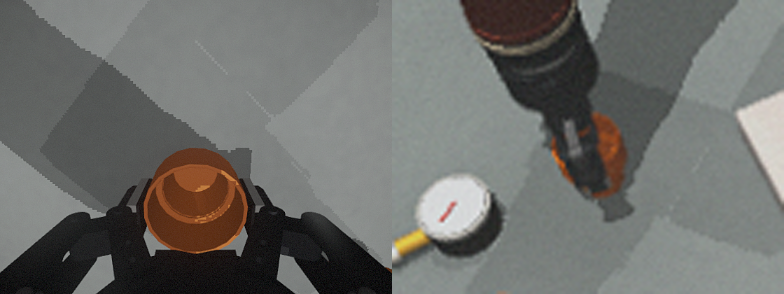

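The bowl is gripped at 59 mm with 32 N. I'll lift it and stop short of the socket to measure the carrier.

Call:
step_arm:
  deltas:
    - [0,0,-0.04,0,0,0]
    - [0,0,-0.06,0,0,0]
    - [0,0,-0.08,0,0,0]
    - [0,0,-0.08,0,0,0]
    - [0,0,-0.08,0,0,0]
    - [0.045,0.064,0,0,0,0]
    - [0.045,0.064,0,0,0,0]
    - [0.045,0.064,0,0,0,0]
    - [0.045,0.064,0,0,0,0]
    - [0.045,0.064,0,0,0,0]
    - [0.045,0.064,0,0,0,0]
    - [0,0,0,0,0,0]
    - [0,0,0,0,0,0]

```text
t: 7.65
ee_pos: [0.5995, -0.1368, 0.1596]
tcp_rot: [-0.0, 0.707, 0.708, -0.0]
wrist_force: [-0.7, -0.3, -0.9]
opening: 0.059
gripper_force: 33.0
```

Run:
```python
from h import *
C,im=shot("w5","wrist"); save("w5",im)
print(get_obs()["opening"])
C,tp=shot("top5","top")
for b in bowls(C,tp): print(b)
```

```text
0.05888915863699918
(array([0.6267, 0.2663]), 0.75, np.int32(230), array([204., 184.]))
(array([ 0.5601, -0.3735]), 0.9, np.int32(277), array([419., 211.]))
```

View pics/w5.png

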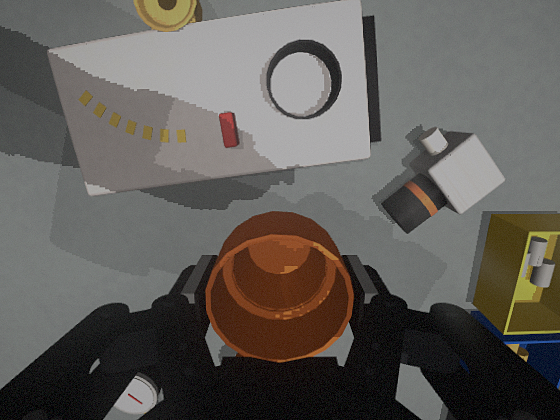

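The wrist view shows the bowl firmly held. The deck corners are at about (48,50), (90,195), (370,158) and (360,0), the socket at about (304,80), the stop at (229,130) and the hinge collar at (168,5).

Run:
```python
from h import *
C,im=load("w5")
px=np.array([(48,50),(90,195),(370,158),(360,0)],float); L=np.array([(-.225,.065),(-.225,-.075),(.06,-.075),(.06,.065)])
W=px2w(C,px,.04)[:,:2]
def kab(L,W):
    l,w=L.mean(0),W.mean(0);a=L-l;b=W-w
    th=np.arctan2((a[:,0]*b[:,1]-a[:,1]*b[:,0]).sum(),(a*b).sum());r=np.array([[np.cos(th),-np.sin(th)],[np.sin(th),np.cos(th)]])
    return th,w-r@l,r
th,t,r=kab(L,W); print(th,t,(W-(L@r.T+t)).round(4).tolist())
dark=(im.max(2)<70); dark[180:]=0; dark[:,:255]=0; dark[:,348:]=0
b=max(blobs(dark.astype(np.uint8)),key=lambda q:q[2]); ys,xs=np.nonzero(b[0]); print(xs.min(),xs.max(),ys.min(),ys.max())
p=w2px(C,SOCK+[*t,0]); print(p.min(0),p.max(0)); print("sockfit",fit(C,b[0],SOCK,t))
h=r@[-.105,.085]+t; print("hinge",h)
# refine using top: same socket
Ct,it=load("top0"); d=(it.max(2)<70); d2=np.zeros_like(d); d2[174:202,292:320]=d[174:202,292:320]
b=max(blobs(d2.astype(np.uint8),10),key=lambda q:q[2]); print("top sock",fit(Ct,b[0],SOCK,t))
# bowl in hand: fit at height
o=get_obs()
for b in bowls(C,im,zoff=.169,amin=3000): print(b, o["ee_pos"])
```

```text
0.13382179164643995 [ 0.62041579 -0.0362616 ] [[0.0023, -0.0015], [0.0024, 0.0023], [-0.0025, 0.0014], [-0.0023, -0.0022]]
267 340 40 118
[266.96646906  39.76492094] [343.01228699 120.36691048]
sockfit (array([ 0.61924969, -0.03541617]), 0.9500663907117167)
hinge [0.50501364 0.03396904]
top sock (array([ 0.64216616, -0.0429536 ]), 0.06219494391693022)
(array([ 0.6002, -0.1352]), 0.98, np.int32(17008), array([279., 290.])) [ 0.59859995 -0.1378746   0.15999169]
```

Call:
step_arm:
  deltas:
    - [0.066,0.013,0,0,0,0]
    - [0.066,0.013,0,0,0,0]
    - [0.067,0.013,0,0,0,0]
    - [0,0,0.04,0,0,0]
    - [0,0,0.04,0,0,0]
    - [0,0,0.04,0,0,0]
    - [0,0,0.04,0,0,0]
    - [0,0,0.02,0,0,0]
    - [0,0,0.02,0,0,0]
    - [0,0,0,0,0,0]

```text
t: 8.75
ee_pos: [0.6181, -0.0384, 0.0595]
tcp_rot: [-0.001, 0.707, 0.707, -0.0]
wrist_force: [-0.5, 0.6, -1.5]
opening: 0.0594
gripper_force: 33.0
```

Call:
step_arm:
  deltas:
    - [0,0,0.012,0,0,0]
    - [0,0,0.012,0,0,0]
    - [0,0,0.012,0,0,0]
    - [0,0,0.01,0,0,0]
    - [0,0,0,0,0,0]

```text
t: 9.25
ee_pos: [0.6183, -0.0378, 0.0364]
tcp_rot: [-0.001, 0.707, 0.707, -0.0]
wrist_force: [0.1, -0.9, -1.0]
opening: 0.0587
gripper_force: 33.0
```

Run:
```python
from h import *
go(.618,-.038,.035)
```

```text
pos [ 0.6183 -0.0378  0.0364] psi 1.571 shift(now axes) [-0.0003 -0.0006  0.0027] shift(after turn) [-0.0003 -0.0006  0.0027] turn [-0.0008 -0.0002  0.    ]
```

Call:
step_arm:
  deltas:
    - [0,0,0.002,0,0,0]
    - [0,0,0,0,0,0]
    - [0,0,0,0,0,0]
    - [0,0,0,0,0,0]
    - [0,0,0,0,0,0]
  grip: 1

```text
t: 9.75
ee_pos: [0.619, -0.038, 0.0364]
tcp_rot: [0.0, 0.707, 0.707, 0.0]
wrist_force: [-0.2, -0.3, -0.8]
opening: 0.0853
gripper_force: 0.0
```

Call:
step_arm:
  deltas:
    - [0,0,-0.05,0,0,0]
    - [0,0,-0.09,0,0,0]
    - [0,0,-0.09,0,0,0]
    - [-0.083,0.008,0,0,0,0]
    - [-0.083,0.008,0,0,0,0]
    - [-0.083,0.008,0,0,0,0]
    - [-0.083,0.008,0,0,0,0]
    - [-0.083,0.008,0,0,0,0]
    - [0,0,0,0,0,0]
    - [0,0,0,0,0,0]

```text
t: 10.75
ee_pos: [0.6385, -0.2463, 0.1508]
tcp_rot: [-0.0, 0.708, 0.706, 0.0]
wrist_force: [-0.1, -0.2, 1.1]
opening: 0.0853
gripper_force: 0.0
```

Run:
```python
from h import *
C,im=shot("w6","wrist"); 
for b in bowls(C,im): print(b)
for b in bowls(C,im,zoff=.044): print("zoff.044",b)
C,tp=shot("top6","top")
for b in bowls(C,tp): print(b)
go(.639,-.247,-.0095,np.pi/2)
```

```text
(array([ 0.7399, -0.1457]), 0.13, np.int32(487), array([400.,  81.]))
(array([ 0.6395, -0.2464]), 0.95, np.int32(3008), array([279., 198.]))
(array([ 0.5606, -0.376 ]), 0.88, np.int32(2525), array([204., 318.]))
zoff.044 (array([ 0.7237, -0.1504]), 0.09, np.int32(487), array([400.,  81.]))
zoff.044 (array([ 0.6395, -0.2347]), 0.67, np.int32(3008), array([279., 198.]))
zoff.044 (array([ 0.573 , -0.3445]), 0.63, np.int32(2525), array([204., 318.]))
(array([0.6268, 0.2664]), 0.74, np.int32(223), array([204., 184.]))
(array([ 0.6386, -0.2482]), 0.85, np.int32(286), array([376., 184.]))
(array([ 0.624 , -0.0389]), 0.88, np.int32(222), array([306., 186.]))
pos [ 0.6388 -0.2446  0.1512] psi 1.571 shift(now axes) [-0.005   0.0006  0.3213] shift(after turn) [-0.0049  0.0005  0.3213] turn [-0.0002 -0.0003  0.0004]
```

Call:
step_arm:
  deltas:
    - [-0.003,0.001,0.08,0,0,0]
    - [0,0,0.08,0,0,0]
    - [0,0,0.06,0,0,0]
    - [0,0,0.04,0,0,0]
    - [0,0,0.03,0,0,0]
    - [0,0,0.02,0,0,0]
    - [0,0,0.012,0,0,0]
    - [0,0,0,0,0,0]

```text
t: 11.65
ee_pos: [0.6394, -0.2467, -0.0099]
tcp_rot: [-0.0, 0.707, 0.707, -0.0]
wrist_force: [-0.5, -0.5, 0.1]
opening: 0.0852
gripper_force: 0.0
```

Call:
step_arm:
  deltas:
    - [0,0,0,0,0,0]
    - [0,0,0,0,0,0]
    - [0,0,0,0,0,0]
    - [0,0,0,0,0,0]
    - [0,0,0,0,0,0]
    - [0,0,0,0,0,0]
  grip: 0.4

```text
t: 12.25
ee_pos: [0.6401, -0.2474, -0.0084]
tcp_rot: [0.001, 0.707, 0.707, 0.0]
wrist_force: [-1.5, 0.3, 6.3]
opening: 0.06
gripper_force: 32.4
```

Call:
step_arm:
  deltas:
    - [0,0,-0.04,0,0,0]
    - [0,0,-0.06,0,0,0]
    - [0,0,-0.08,0,0,0]
    - [0,0,-0.08,0,0,0]
    - [0,0,-0.08,0,0,0]
    - [0,0,-0.06,0,0,0]
    - [0.07,-0.01,0,0,0,0]
    - [0.07,-0.01,0,0,0,0]
    - [0.07,-0.01,0,0,0,0]
    - [0,0,0,0,0,0]
    - [0,0,0,0,0,0]

```text
t: 13.35
ee_pos: [0.6246, -0.1415, 0.1908]
tcp_rot: [0.0, 0.707, 0.708, 0.0]
wrist_force: [-0.2, -0.1, -1.2]
opening: 0.0597
gripper_force: 32.9
```

Run:
```python
from h import *
o=get_obs(); z=o["ee_pos"][2]; 
C,im=shot("w7","wrist"); print(o["opening"])
for b in bowls(C,im,zoff=.044): print("sock",b)
for b in bowls(C,im,zoff=z+.0095): print("hand",b)
go(.618,-.038)
```

```text
0.05971158848603831
sock (array([ 0.6326, -0.0298]), 0.38, np.int32(465), array([297.,  70.]))
sock (array([ 0.6228, -0.2396]), 5.18, np.int32(17198), array([278., 292.]))
hand (array([ 0.6282, -0.0539]), 0.07, np.int32(465), array([297.,  70.]))
hand (array([ 0.6241, -0.1417]), 1.02, np.int32(17198), array([278., 292.]))
pos [ 0.6246 -0.1424  0.1906] psi 1.571 shift(now axes) [ 2.087e-01 -1.320e-02 -1.000e-04] shift(after turn) [ 0.2087 -0.0132  0.    ] turn [0.0004 0.0004 0.    ]
```

Call:
step_arm:
  deltas:
    - [0.07,-0.004,0,0,0,0]
    - [0.07,-0.004,0,0,0,0]
    - [0.07,-0.003,0,0,0,0]
    - [0,0,0.04,0,0,0]
    - [0,0,0.04,0,0,0]
    - [0,0,0.04,0,0,0]
    - [0,0,0.04,0,0,0]
    - [0,0,0.02,0,0,0]
    - [0,0,0.02,0,0,0]
    - [0,0,0,0,0,0]

```text
t: 14.4
ee_pos: [0.6184, -0.0375, 0.0892]
tcp_rot: [-0.001, 0.707, 0.707, -0.0]
wrist_force: [1.0, -0.9, -0.5]
opening: 0.0592
gripper_force: 32.9
```

Call:
step_arm:
  deltas:
    - [0,0,0.012,0,0,0]
    - [0,0,0.012,0,0,0]
    - [0,0,0.012,0,0,0]
    - [0,0,0.01,0,0,0]
    - [0,0,0,0,0,0]

```text
t: 14.9
ee_pos: [0.6183, -0.0369, 0.0664]
tcp_rot: [-0.0, 0.707, 0.707, -0.0]
wrist_force: [-0.8, 0.0, -0.7]
opening: 0.0598
gripper_force: 32.9
```

Call:
step_arm:
  deltas:
    - [0,0,0.002,0,0,0]
    - [0,0,0,0,0,0]

```text
t: 15.1
ee_pos: [0.619, -0.037, 0.0663]
tcp_rot: [0.0, 0.707, 0.707, 0.0]
wrist_force: [-0.3, 0.1, -0.7]
opening: 0.0598
gripper_force: 32.9
```

Call:
step_arm:
  deltas:
    - [0,0,0.001,0,0,0]
    - [0,0,0,0,0,0]
    - [0,0,0,0,0,0]
    - [0,0,0,0,0,0]
    - [0,0,0,0,0,0]
  grip: 1

```text
t: 15.6
ee_pos: [0.6189, -0.037, 0.0658]
tcp_rot: [0.0, 0.707, 0.707, 0.0]
wrist_force: [0.2, 0.1, -0.1]
opening: 0.0853
gripper_force: 0.0
```

Call:
step_arm:
  deltas:
    - [0,0,-0.05,0,0,0]
    - [0,0,-0.09,0,0,0]
    - [0,0,-0.08,0,0,0]
    - [-0.085,-0.0147,0,0,0,0]
    - [-0.085,-0.0147,0,0,0,0]
    - [-0.085,-0.0147,0,0,0,0]
    - [-0.085,-0.0147,0,0,0,0]
    - [-0.085,-0.0147,0,0,0,0]
    - [-0.085,-0.0147,0,0,0,0]
    - [-0.085,-0.0147,0,0,0,0]
    - [-0.085,-0.0147,0,0,0,0]
    - [0,0,0,0,0,0]
    - [0,0,0,0,0,0]

```text
t: 16.9
ee_pos: [0.5595, -0.3778, 0.1752]
tcp_rot: [-0.0, 0.708, 0.706, 0.0]
wrist_force: [-0.1, 0.0, 0.1]
opening: 0.0853
gripper_force: 0.0
```

Run:
```python
from h import *
C,im=shot("w8","wrist"); 
for b in bowls(C,im): print(b)
C,tp=shot("top8","top"); S,sc=shot("s8","scene")
for b in bowls(C,tp,zoff=.074): print(b)
for b in bowls(S,sc,zoff=.074): print(b)
go(.5603,-.3757,-.0095,np.pi/2)
```

```text
(array([ 0.56  , -0.3742]), 0.94, np.int32(2569), array([279., 189.]))
(array([0.616 , 0.2526]), 0.66, np.int32(228), array([204., 184.]))
(array([ 0.6163, -0.0363]), 0.87, np.int32(257), array([306., 186.]))
(array([ 0.5527, -0.3529]), 0.75, np.int32(333), array([418., 212.]))
(array([-0.7669, -0.6313]), 12.11, np.int32(1246), array([32., 18.]))
(array([-0.3037,  0.4588]), 4.19, np.int32(378), array([296.,   9.]))
(array([0.0371, 0.9541]), 0.56, np.int32(153), array([446.,  36.]))
(array([0.6671, 0.2379]), 0.39, np.int32(160), array([365., 215.]))
(array([ 0.6125, -0.0342]), 0.63, np.int32(285), array([261., 231.]))
(array([ 0.6032, -0.3587]), 0.74, np.int32(464), array([134., 268.]))
pos [ 0.5604 -0.3758  0.1758] psi 1.572 shift(now axes) [-1.000e-04 -2.000e-04  3.705e-01] shift(after turn) [ 1.000e-04 -2.000e-04  3.705e-01] turn [-0.     -0.0003  0.0008]
```

Call:
step_arm:
  deltas:
    - [0.002,0,0.08,0,0,0]
    - [0,0,0.08,0,0,0]
    - [0,0,0.07,0,0,0]
    - [0,0,0.05,0,0,0]
    - [0,0,0.04,0,0,0]
    - [0,0,0.03,0,0,0]
    - [0,0,0.02,0,0,0]
    - [0,0,0,0,0,0]

```text
t: 17.85
ee_pos: [0.5598, -0.375, -0.0102]
tcp_rot: [-0.001, 0.707, 0.707, -0.0]
wrist_force: [0.3, -0.1, -0.5]
opening: 0.0853
gripper_force: 0.0
```

Call:
step_arm:
  deltas:
    - [0,0,0,0,0,0]
    - [0,0,0,0,0,0]
    - [0,0,0,0,0,0]
    - [0,0,0,0,0,0]
    - [0,0,0,0,0,0]
    - [0,0,0,0,0,0]
  grip: 0.4

```text
t: 18.45
ee_pos: [0.5609, -0.3766, -0.0079]
tcp_rot: [0.001, 0.707, 0.707, 0.0]
wrist_force: [-0.1, 1.2, 6.8]
opening: 0.058
gripper_force: 32.8
```

Call:
step_arm:
  deltas:
    - [0,0,-0.04,0,0,0]
    - [0,0,-0.06,0,0,0]
    - [0,0,-0.08,0,0,0]
    - [0,0,-0.09,0,0,0]
    - [0,0,-0.09,0,0,0]
    - [0,0,-0.09,0,0,0]
    - [0.08,0.0195,0,0,0,0]
    - [0.08,0.0195,0,0,0,0]
    - [0.08,0.0195,0,0,0,0]
    - [0.08,0.0195,0,0,0,0]
    - [0.08,0.0195,0,0,0,0]
    - [0.08,0.0195,0,0,0,0]
    - [0,0,0,0,0,0]
    - [0,0,0,0,0,0]

```text
t: 19.85
ee_pos: [0.6188, -0.1352, 0.216]
tcp_rot: [0.0, 0.706, 0.708, -0.0]
wrist_force: [0.2, -0.9, -0.6]
opening: 0.058
gripper_force: 32.6
```

Run:
```python
from h import *
o=get_obs(); z=o["ee_pos"][2]; 
C,im=shot("w9","wrist"); print(o["opening"])
for b in bowls(C,im,zoff=z+.0095,amin=200): print("hand",b)
go(.619,-.037,.0955,np.pi/2)
```

```text
0.05795817269281629
hand (array([ 0.6232, -0.0503]), 0.1, np.int32(755), array([299.,  73.]))
hand (array([ 0.6196, -0.1326]), 0.96, np.int32(16597), array([279., 289.]))
pos [ 0.6186 -0.1362  0.2159] psi 1.571 shift(now axes) [0.1985 0.0009 0.2407] shift(after turn) [0.1984 0.0009 0.2408] turn [0.0001 0.0003 0.0003]
```

View pics/w9.png

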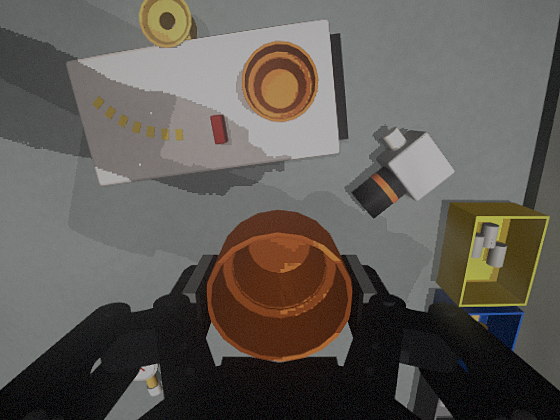

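The wrist view shows two bowls nested cleanly at (281,81), with the third in hand. I'll compute the offset from this same picture, and measure the hinge at collar pixel (165,20).

Run:
```python
from h import *
C,im=load("w9")
hsv=cv2.cvtColor(im,cv2.COLOR_RGB2HSV)
m=((hsv[...,0]<22)&(hsv[...,1]>110)).astype(np.uint8); m[140:]=0; m[:,:230]=0;m[:,330:]=0
m=cv2.morphologyEx(m,cv2.MORPH_CLOSE,np.ones((5,5)))
b=max(blobs(m),key=lambda q:q[2]); ys,xs=np.nonzero(b[0]); print(xs.min(),xs.max(),ys.min(),ys.max())
print("stack",fit(C,b[0],np.r_[ring(.03,.064),ring(.03,-.026)],(.62,-.036),.074))
px=np.array([(68,62),(102,185),(340,152),(329,20)],float); L=np.array([(-.225,.065),(-.225,-.075),(.06,-.075),(.06,.065)])
W=px2w(C,px,.04)[:,:2]
l,w=L.mean(0),W.mean(0);a=L-l;d=W-w
th=np.arctan2((a[:,0]*d[:,1]-a[:,1]*d[:,0]).sum(),(a*d).sum());r=np.array([[np.cos(th),-np.sin(th)],[np.sin(th),np.cos(th)]]);t=w-r@l
print(th,t,"hinge",r@[-.105,.085]+t,(W-(L@r.T+t)).round(4).tolist())
y=((hsv[...,0]>18)&(hsv[...,0]<36)&(hsv[...,1]>90)).astype(np.uint8); y[60:]=0;y[:,:120]=0;y[:,215:]=0
ys,xs=np.nonzero(y); print("collar px",xs.min(),xs.max(),ys.min(),ys.max(), "by hole",px2w(C,[(165.5,20)],.04))
for R_,z in((.0195,.04),(.0235,.046),(.008,.04)):
    q=w2px(C,ring(R_,z)+[*(r@[-.105,.085]+t),0]);print(q.min(0).round(1),q.max(0).round(1))
```

```text
242 317 41 121
stack (array([ 0.61968467, -0.03577582]), 0.9614148592400232)
0.13632777764224727 [ 0.62156119 -0.03571755] hinge [0.50598341 0.03422368] [[0.0026, -0.0015], [0.0019, 0.002], [-0.0027, 0.0017], [-0.0018, -0.0022]]
collar px 139 196 0 47 by hole [[0.50222103 0.03504094 0.04      ]]
[ 1.505e+02 -1.000e-01] [187.9  41.2]
[144.3  -6.6] [190.2  44.1]
[161.5  12.3] [176.9  29.2]
```

Call:
step_arm:
  deltas:
    - [0.065,0,0,0,0,0]
    - [0.065,0,0,0,0,0]
    - [0.065,0,0,0,0,0]
    - [0,0,0.04,0,0,0]
    - [0,0,0.04,0,0,0]
    - [0,0,0.04,0,0,0]
    - [0,0,0.04,0,0,0]
    - [0,0,0.02,0,0,0]
    - [0,0,0.015,0,0,0]
    - [0,0,0,0,0,0]

```text
t: 20.9
ee_pos: [0.6183, -0.0391, 0.1177]
tcp_rot: [-0.0, 0.707, 0.707, -0.0]
wrist_force: [-0.4, -0.3, -1.3]
opening: 0.0582
gripper_force: 32.6
```

Call:
step_arm:
  deltas:
    - [0,0,0.012,0,0,0]
    - [0,0,0.012,0,0,0]
    - [0,0,0.012,0,0,0]
    - [0,0,0.008,0,0,0]
    - [0,0,0,0,0,0]

```text
t: 21.4
ee_pos: [0.6186, -0.0385, 0.0962]
tcp_rot: [0.0, 0.707, 0.707, 0.0]
wrist_force: [-0.2, -0.8, -0.6]
opening: 0.058
gripper_force: 32.7
```

Run:
```python
from h import *
go(.619,-.0375,.096)
```

```text
pos [ 0.6186 -0.0385  0.0962] psi 1.571 shift(now axes) [0.0019 0.0007 0.0004] shift(after turn) [0.0019 0.0007 0.0004] turn [0.0002 0.     0.    ]
```

Call:
step_arm:
  deltas:
    - [0,0,0.001,0,0,0]
    - [0,0,0,0,0,0]
    - [0,0,0,0,0,0]
    - [0,0,0,0,0,0]
    - [0,0,0,0,0,0]
  grip: 1

```text
t: 21.9
ee_pos: [0.6186, -0.0385, 0.0957]
tcp_rot: [0.0, 0.707, 0.707, 0.0]
wrist_force: [-0.0, -0.4, -0.3]
opening: 0.0857
gripper_force: 0.0
```

Call:
step_arm:
  deltas:
    - [0,0,-0.05,0,0,0]
    - [0,0,-0.09,0,0,0]
    - [0,0,-0.08,0,0,0]
    - [0.08,-0.028,0,0,0,0]
    - [0.08,-0.028,0,0,0,0]
    - [0.08,-0.028,0,0,0,0]
    - [0.08,-0.028,0,0,0,0]
    - [0.08,-0.028,0,0,0,0]
    - [0.08,-0.028,0,0,0,0]
    - [0.08,-0.028,0,0,0,0]
    - [0.08,-0.028,0,0,0,0]
    - [0.08,-0.028,0,0,0,0]
    - [0.08,-0.028,0,0,0,0]
    - [0,0,0,0,0,0]
    - [0,0,0,0,0,0]

```text
t: 23.4
ee_pos: [0.4781, 0.3622, 0.2056]
tcp_rot: [0.0, 0.706, 0.708, -0.0]
wrist_force: [-0.4, 0.2, 0.1]
opening: 0.0856
gripper_force: 0.0
```

Run:
```python
from h import *
C,im=shot("w10","wrist"); T,tp=shot("top10","top"); S,sc=shot("s10","scene")
for C_,i in ((T,tp),(S,sc)):
    hsv=cv2.cvtColor(i,cv2.COLOR_RGB2HSV); m=((hsv[...,0]<20)&(hsv[...,1]>120)&(hsv[...,2]>50)).astype(np.uint8)
    for b,c,a in blobs(m,100):
        p,r=fit(C_,b,np.r_[ring(.03,.064),ring(.03,-.056)],px2w(C_,[c],.13)[0],.104); print(p.round(4),round(r,2),c.round())
u=w2px(S,[.62,-.037,.1])[0].astype(int)
save("c10",np.hstack([im,cv2.resize(sc[u[1]-45:u[1]+45,u[0]-60:u[0]+60],(560,420))]),0.7); print(get_obs()["ee_pos"])
```

```text
[0.8819 0.2141] 0.4 [221.  94.]
[0.2524 0.5509] 30.32 [ 94. 312.]
[0.617  0.2541] 0.53 [203. 184.]
[ 0.6198 -0.0381] 0.81 [307. 185.]
[0.0647 0.0122] 5.45 [282. 375.]
[-0.0019 -0.0366] 0.32 [301. 410.]
[-0.3635  0.0815] 7.5 [209.  25.]
[-0.4242  0.2914] 0.48 [252.  10.]
[-0.2174  0.3893] 4.77 [288.  29.]
[-0.197  0.961] 1.15 [415.   7.]
[-0.0196  1.5898] 1.49 [545.  10.]
[-0.6008 -0.5924] 5.02 [37. 38.]
[-0.0728  0.807 ] 0.38 [401.  29.]
[0.0384 0.9532] 0.35 [446.  37.]
[-0.4967 -0.7081] 1.69 [11. 60.]
[-0.1619  0.161 ] 0.24 [241.  49.]
[-0.1908 -0.3205] 1.21 [109.  76.]
[0.0366 0.016 ] 0.97 [218.  88.]
[ 0.1444 -0.0148] 2.42 [220. 118.]
[-0.1733 -0.6957] 0.77 [  8. 109.]
[0.6669 0.238 ] 0.5 [365. 215.]
[ 0.6115 -0.0339] 0.79 [260. 230.]
[0.9359 0.1904] 0.34 [402. 313.]
[0.47902003 0.36047454 0.20572296]
```

View pics/c10.png

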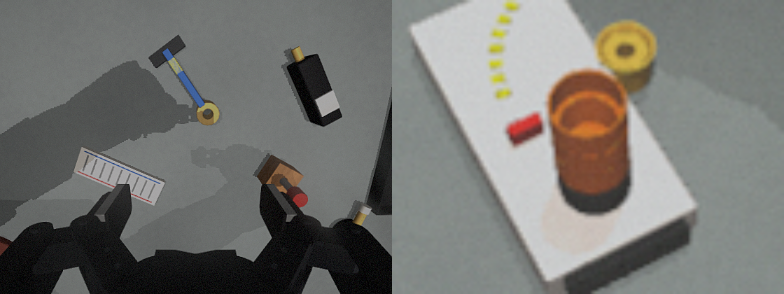

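The scene crop shows three bowls nested upright, so step 1 looks done. In the wrist view the gate knuckle is at about (297,161) and its foot at about (239,74), both at full scale. The pin stands at (428,285).

Run:
```python
from h import *
for n,g in (("w10",None),("top10",None)):
    C,im=load(n); hsv=cv2.cvtColor(im,cv2.COLOR_RGB2HSV)
    k0=w2px(C,[.494,.38,.03])[0].astype(int); f0=w2px(C,[.438,.476,.01])[0].astype(int)
    def near(m,p): 
        return min([b for b in blobs(m.astype(np.uint8),20 if n[0]=="w" else 8)],key=lambda b:np.hypot(*(b[1]-p)))
    br=near((hsv[...,0]>15)&(hsv[...,0]<36)&(hsv[...,1]>90),k0)
    k,r=fit(C,br[0],np.r_[ring(.018,.05),ring(.018,0)],(.494,.38)); print(n,"knuckle",k.round(4),round(r,2),br[1:])
    bl=(hsv[...,0]>100)&(hsv[...,0]<130)&(hsv[...,1]>110)
    B=near(bl,(k0+f0)/2); print("blue",B[1:], px2w(C,[B[1]],.045)[0])
    dk=im.max(2)<60; F=near(dk,f0); print("foot",F[1:],px2w(C,[F[1]],.008)[0].round(4))
    f=px2w(C,[F[1]],.008)[0,:2]; print("yaw",np.arctan2(*(f-k)[::-1]),"dist",np.hypot(*(f-k)))
```

```text
w10 knuckle [0.4981 0.3876] 0.89 (array([296.84391534, 162.05952381]), np.int32(756))
blue (array([272.704947  , 126.74204947]), np.int32(566)) [0.47202129 0.42521913 0.045     ]
foot (array([238.15137615,  73.13417431]), np.int32(872)) [0.4325 0.483  0.008 ]
yaw 2.1730998276637283 dist 0.11579533411718324
top10 knuckle [0.4983 0.3868] 0.81 (array([164.00689655, 225.89655172]), np.int32(145))
blue (array([151.59770115, 233.42528736]), np.int32(87)) [0.47363418 0.41828974 0.045     ]
foot (array([134.18230852, 273.05969076]), np.int32(5562)) [0.3513 0.4783 0.008 ]
yaw 2.584664299836273 dist 0.17313602478751844
```

Call:
step_arm:
  deltas:
    - [0,0,0,0,0,-0.08]
    - [0,0,0,0,0,-0.08]
    - [0,0,0,0,0,-0.08]
    - [0,0,0,0,0,-0.08]
    - [0,0,0,0,0,-0.08]
    - [0,0,0,0,0,0]
  grip: 0.6

```text
t: 24.15
ee_pos: [0.4792, 0.3603, 0.2058]
tcp_rot: [0.0, 0.467, 0.884, 0.0]
wrist_force: [-0.8, -0.6, -0.1]
opening: 0.0509
gripper_force: 0.0
```

Run:
```python
from h import *
go(.4697,.4285,.08,2.173)
```

```text
pos [0.4792 0.3603 0.2058] psi 2.171 shift(now axes) [0.1234 0.0612 0.2517] shift(after turn) [0.1232 0.0615 0.2517] turn [ 0.0001  0.0001 -0.0016]
```

Call:
step_arm:
  deltas:
    - [0.041,0.0205,0,0,0,0]
    - [0.041,0.0205,0,0,0,0]
    - [0.041,0.0205,0,0,0,0]
    - [0,0,0.08,0,0,0]
    - [0,0,0.08,0,0,0]
    - [0,0,0.06,0,0,0]
    - [0,0,0.03,0,0,0]
    - [0,0,0,0,0,0]
    - [0,0,0,0,0,0]

```text
t: 25.05
ee_pos: [0.4698, 0.4293, 0.0813]
tcp_rot: [0.0, 0.468, 0.884, 0.0]
wrist_force: [1.1, -0.1, 0.9]
opening: 0.0516
gripper_force: 0.0
```

Run:
```python
from h import *
C,im=shot("w11","wrist"); hsv=cv2.cvtColor(im,cv2.COLOR_RGB2HSV)
for nm,m in (("brass",(hsv[...,0]>15)&(hsv[...,0]<36)&(hsv[...,1]>90)),("blue",(hsv[...,0]>100)&(hsv[...,0]<130)&(hsv[...,1]>110))):
    for b,c,a in blobs(m.astype(np.uint8),60):
        ys,xs=np.nonzero(b); print(nm,c.round(),a,xs.min(),xs.max(),ys.min(),ys.max(),px2w(C,[c],.05)[0].round(4))
k=np.array([.498,.3873]); u=np.array([np.cos(2.173),np.sin(2.173)])
print("pred knuckle",w2px(C,[*k,.05]),"grip",w2px(C,[*(k+.05*u),.052]),"end",w2px(C,[*(k+.085*u),.052]))
go(.4697,.4285,-.024,2.173)
```

```text
brass [278. 174.] 287 268 284 158 190 [0.4508 0.4583 0.05  ]
brass [277. 277.] 1766 255 299 241 303 [0.4948 0.3924 0.05  ]
brass [470. 272.] 388 459 481 260 284 [0.6155 0.4788 0.05  ]
blue [275. 151.] 477 268 283 132 181 [0.4402 0.4704 0.05  ]
blue [277. 228.] 1044 270 283 189 267 [0.4719 0.4252 0.05  ]
blue [ 61. 247.] 228 15 109 191 306 [0.3462 0.3206 0.05  ]
pred knuckle [[276.92552424 284.47184397]] grip [[276.47322858 223.61902807]] end [[276.13829382 175.04435879]]
pos [0.4702 0.4297 0.082 ] psi 2.169 shift(now axes) [-0.0015 -0.0026  0.2119] shift(after turn) [-0.0014 -0.0022  0.212 ] turn [ 0.0011 -0.     -0.0029]
```

View pics/w11.png

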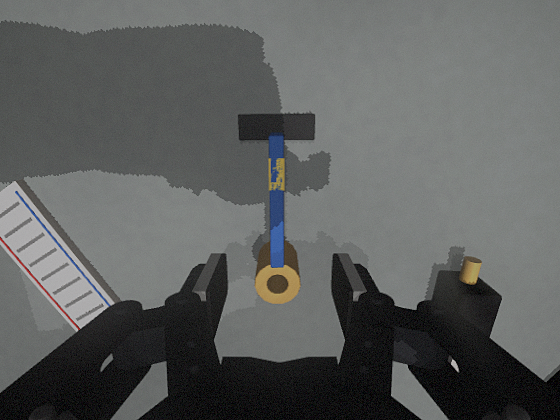

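The gate is aligned: its knuckle is at (278,283) as predicted and the panel runs along the picture's column. The tips measure about 44 mm behind the TCP. I'll descend and grasp.

Call:
step_arm:
  deltas:
    - [-0.001,-0.001,0.06,0,0,0]
    - [0,0,0.06,0,0,0]
    - [0,0,0.05,0,0,0]
    - [0,0,0.025,0,0,0]
    - [0,0,0.02,0,0,0]
    - [0,0,0,0,0,0]

```text
t: 25.7
ee_pos: [0.4693, 0.4289, -0.0269]
tcp_rot: [-0.0, 0.467, 0.884, -0.0]
wrist_force: [-0.4, -0.5, 0.3]
opening: 0.0514
gripper_force: 0.0
```

Call:
step_arm:
  deltas:
    - [0,0,0,0,0,0]
    - [0,0,0,0,0,0]
    - [0,0,0,0,0,0]
    - [0,0,0,0,0,0]
    - [0,0,0,0,0,0]
    - [0,0,0,0,0,0]
  grip: 0
  grip_force: 60

```text
t: 26.3
ee_pos: [0.4698, 0.4294, -0.0257]
tcp_rot: [0.0, 0.467, 0.884, 0.001]
wrist_force: [-1.0, 0.3, 6.5]
opening: 0.0096
gripper_force: 59.7
```

Run:
```python
from h import *
o=get_obs();print(o["opening"],o["gripper_force"],o["qpos"].round(3)); go(.47,.43,.15)
```

```text
0.009618029286014447 59.68772828578949 [ 0.626  0.681 -0.124  0.764  0.     1.597]
pos [ 0.4698  0.4294 -0.0257] psi 2.171 shift(now axes) [ 0.0007  0.0016 -0.3513] shift(after turn) [ 0.0007  0.001  -0.3513] turn [ 0.0012 -0.     -0.    ]
```

Call:
step_arm:
  deltas:
    - [0,0,-0.03,0,0,0]
    - [0,0,-0.06,0,0,0]
    - [0,0,-0.08,0,0,0]
    - [0,0,-0.08,0,0,0]
    - [0,0,-0.07,0,0,0]
    - [0,0,-0.03,0,0,0]
    - [-0.045,-0.033,0,0,0,0]
    - [-0.075,-0.055,0,0,0,0]
    - [-0.075,-0.055,0,0,0,0]
    - [-0.075,-0.055,0,0,0,0]
    - [-0.075,-0.055,0,0,0,0]
    - [-0.075,-0.055,0,0,0,0]
    - [-0.075,-0.055,0,0,0,0]
    - [-0.075,-0.055,0,0,0,0]
    - [-0.075,-0.055,0,0,0,0]
    - [-0.075,-0.055,0,0,0,0]
    - [-0.03,-0.022,0,0,0,0]
    - [0,0,0,0,0,0]
    - [0,0,0,0,0,0]

```text
t: 28.2
ee_pos: [0.4536, -0.0358, 0.1482]
tcp_rot: [-0.0, 0.467, 0.884, 0.0]
wrist_force: [-0.2, -0.1, -1.7]
opening: 0.0092
gripper_force: 59.2
```

Run:
```python
from h import *
print(get_obs()["opening"]);go()
C,im=shot("w12","wrist"); print(w2px(C,[[.505,.034,.046]]))
```

```text
0.00918930247241289
pos [ 0.4536 -0.0358  0.1482] psi 2.17 shift(now axes) [0. 0. 0.] shift(after turn) [0. 0. 0.] turn [ 0.     -0.0003 -0.    ]
[[367.1933201  167.15725335]]
```

View pics/w12.png

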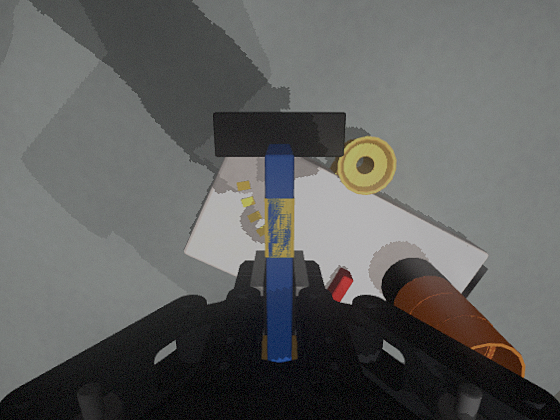

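The gate hangs straight in the hand. The hinge collar is at (366,165), next to the gate foot.

Run:
```python
from h import *
C,im=load("w12"); hsv=cv2.cvtColor(im,cv2.COLOR_RGB2HSV)
sub=np.zeros(im.shape[:2],np.uint8); sub[148:182,349:384]=1
dk=((im.max(2)<95)&(sub>0)).astype(np.uint8)
b=max(blobs(dk,10),key=lambda q:q[2]); print("hole",b[1],b[2],px2w(C,[b[1]],.04)[0].round(4))
y=((hsv[...,0]>15)&(hsv[...,0]<36)&(hsv[...,1]>90)).astype(np.uint8); y[:,:300]=0;y[210:]=0
b=max(blobs(y,10),key=lambda q:q[2]); ys,xs=np.nonzero(b[0]); print(xs.min(),xs.max(),ys.min(),ys.max())
for Ro in (.022,.025,.027): print(Ro,fit(C,b[0],np.r_[ring(Ro,.046),ring(Ro,.03)],(.505,.034)))
```

```text
hole [365.54545455 164.59090909] 198 [0.5041 0.0352 0.04  ]
330 395 136 194
0.022 (array([0.50389795, 0.03447002]), 1.415212287194603)
0.025 (array([0.50389287, 0.0343619 ]), 1.112474198904068)
0.027 (array([0.50389564, 0.03428332]), 0.9616929303884835)
```

Call:
step_arm:
  deltas:
    - [0,0,0,0,0,-0.085]
    - [0,0,0,0,0,-0.09]
    - [0,0,0,0,0,-0.09]
    - [0,0,0,0,0,-0.09]
    - [0,0,0,0,0,-0.09]
    - [0,0,0,0,0,-0.09]
    - [0,0,0,0,0,-0.09]
    - [0,0,0,0,0,-0.09]
    - [0,0,0,0,0,-0.09]
    - [0,0,0,0,0,-0.09]
    - [0,0,0,0,0,-0.09]
    - [0,0,0,0,0,-0.09]
    - [0,0,0,0,0,-0.09]
    - [0,0,0,0,0,-0.086]
    - [0,0,0,0,0,0]
    - [0,0,0,0,0,0]

```text
t: 29.85
ee_pos: [0.4538, -0.035, 0.1482]
tcp_rot: [-0.0, -0.436, 0.9, 0.0]
wrist_force: [0.7, 0.0, -3.1]
opening: 0.0096
gripper_force: 59.2
```

Run:
```python
from h import *
print(get_obs()["opening"]);go(.4727,-.0052,.0143,4.047)
```

```text
0.009597697988367487
pos [ 0.4538 -0.035   0.1482] psi -2.238 shift(now axes) [-0.0702  0.0072  0.2677] shift(after turn) [-0.0702  0.0071  0.2677] turn [ 0.0001 -0.     -0.0013]
```

Call:
step_arm:
  deltas:
    - [-0.035,0.0035,0,0,0,0]
    - [-0.035,0.0035,0,0,0,0]
    - [0,0,0.05,0,0,0]
    - [0,0,0.06,0,0,0]
    - [0,0,0.06,0,0,0]
    - [0,0,0.045,0,0,0]
    - [0,0,0.025,0,0,0]
    - [0,0,0,0,0,0]
    - [0,0,0,0,0,0]

```text
t: 30.75
ee_pos: [0.4728, -0.0059, 0.0285]
tcp_rot: [-0.0, -0.437, 0.9, 0.0]
wrist_force: [-0.2, 0.4, -2.7]
opening: 0.0094
gripper_force: 59.2
```

Run:
```python
from h import *
go(.4727,-.0052,.0143,4.047)
go(.4727,-.0052,.0143,4.047)
C,im=shot("w13","wrist"); S,sc=shot("s13","scene"); T,tp=shot("t13","top")
def crop(C_,i,h,w):
    u=w2px(C_,[.504,.0347,.05])[0].astype(int); return cv2.resize(i[u[1]-h:u[1]+h,u[0]-w:u[0]+w],(400,300),interpolation=cv2.INTER_CUBIC)
save("c13",np.hstack([crop(S,sc,45,60),crop(T,tp,36,48)]))
```

```text
pos [ 0.4728 -0.0059  0.0285] psi -2.237 shift(now axes) [-0.0009  0.0011  0.0284] shift(after turn) [-0.0009  0.0011  0.0284] turn [ 0.0001 -0.     -0.0007]
pos [ 0.4728 -0.0059  0.0285] psi -2.237 shift(now axes) [-0.0009  0.0011  0.0284] shift(after turn) [-0.0009  0.0011  0.0284] turn [ 0.0001 -0.     -0.0007]
```

View pics/c13.png

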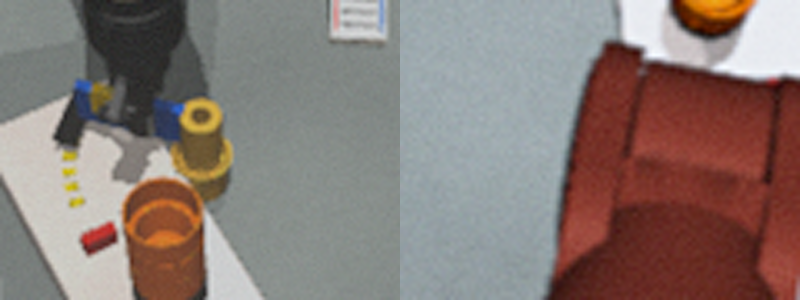

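The scene crop shows the knuckle centred over the collar. I'll lower it gently.

Call:
step_arm:
  deltas:
    - [-0.0005,0.0005,0.008,0,0,0]
    - [0,0,0.008,0,0,0]
    - [0,0,0.006,0,0,0]
    - [0,0,0.004,0,0,0]
    - [0,0,0,0,0,0]

```text
t: 31.4
ee_pos: [0.4724, -0.0058, 0.0148]
tcp_rot: [-0.0, -0.437, 0.899, 0.0]
wrist_force: [-0.6, -0.3, -3.0]
opening: 0.009
gripper_force: 59.2
```

Call:
step_arm:
  deltas:
    - [0,0,0.002,0,0,0]
    - [0,0,0.002,0,0,0]
    - [0,0,0,0,0,0]

```text
t: 31.7
ee_pos: [0.4728, -0.0059, 0.0143]
tcp_rot: [0.0, -0.438, 0.899, -0.0]
wrist_force: [-4.4, 0.5, 15.5]
opening: 0.0093
gripper_force: 61.9
```

Call:
step_arm:
  deltas:
    - [0,0,-0.001,0,0,0]
    - [0,0,0,0,0,0]
    - [0,0,0,0,0,0]
    - [0,0,0,0,0,0]
    - [0,0,0,0,0,0]
  grip: 0.5

```text
t: 32.2
ee_pos: [0.4727, -0.0058, 0.0136]
tcp_rot: [-0.0, -0.438, 0.899, 0.0]
wrist_force: [0.2, 0.7, 0.3]
opening: 0.0428
gripper_force: 0.0
```

Call:
step_arm:
  deltas:
    - [0,0,-0.03,0,0,0]
    - [0,0,-0.08,0,0,0]
    - [0,0,-0.08,0,0,0]
    - [0,0,-0.08,0,0,0]
    - [0,0,0,0,0,0.08]
    - [0,0,0,0,0,0.09]
    - [0,0,0,0,0,0.09]
    - [0,0,0,0,0,0.09]
    - [0,0,0,0,0,0.09]
    - [0,0,0,0,0,0.09]
    - [0,0,0,0,0,0.09]
    - [0,0,0,0,0,0.09]
    - [0,0,0,0,0,0.09]
    - [0,0,0,0,0,0.09]
    - [0,0,0,0,0,0.09]
    - [0,0,0,0,0,0.09]
    - [0,0,0,0,0,0.09]
    - [0,0,0,0,0,0.08]
    - [0,0,0,0,0,0]
    - [0,0,0,0,0,0]

```text
t: 34.2
ee_pos: [0.4726, -0.0058, 0.1487]
tcp_rot: [-0.0, 0.458, 0.889, 0.0]
wrist_force: [-0.1, 0.3, 0.2]
opening: 0.0425
gripper_force: 0.0
```

Run:
```python
from h import *
go(.56,.257,.2,np.pi/2)
C,im=shot("w14","wrist"); save("w14",im)
hsv=cv2.cvtColor(im,cv2.COLOR_RGB2HSV)
for b,c,a in blobs(((hsv[...,0]>15)&(hsv[...,0]<36)&(hsv[...,1]>90)).astype(np.uint8),60):
    ys,xs=np.nonzero(b); print("brass",c.round(),a,xs.min(),xs.max(),ys.min(),ys.max())
q=w2px(C,ring(.018,.09)+[.504,.0347,0]); print(q.min(0),q.max(0),w2px(C,[.504,.0347,.09]))
```

```text
pos [ 0.4726 -0.0058  0.1487] psi 2.191 shift(now axes) [ 0.3262  0.4476 -0.1026] shift(after turn) [ 0.5256  0.1747 -0.1027] turn [-0.     -0.      0.4134]
brass [549.  62.] 67 544 556 51 70
brass [334. 182.] 2546 299 362 153 214
brass [238. 213.] 241 223 251 205 222
brass [237. 228.] 62 227 252 225 232
brass [240. 254.] 82 235 246 249 259
brass [251. 264.] 86 245 257 259 270
brass [263. 273.] 79 258 269 268 279
[316.6851263  170.51469011] [362.12931807 214.84207646] [[339.43612721 193.12220283]]
```

View pics/w14.png

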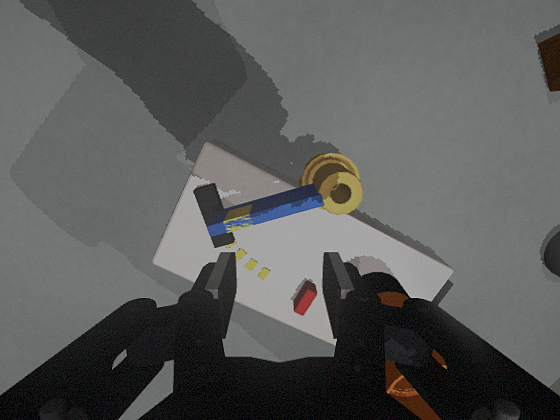

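The gate stands in the collar about half open. Its knuckle top at (340,193) matches the predicted hinge location. Now the pin.

```bash
cat >> h.py <<'E'
HEAD=np.r_[ring(.012,.012),ring(.012,-.012)]
def red(im):
    h=cv2.cvtColor(im,cv2.COLOR_RGB2HSV);return (((h[...,0]<4)|(h[...,0]>174))&(h[...,1]>150)&(h[...,2]>60)).astype(np.uint8)
def pin(C,im,g,z):
    u=w2px(C,[*g,z])[0]; b=min(blobs(red(im),15),key=lambda b:np.hypot(*(b[1]-u))); m=fit(C,b[0],HEAD+[0,0,0],g,z); 
    # fit shifts at z+.03; fine after iteration
    return m[0].round(4),round(m[1],2),b[1].round(),b[2]
E
python3 - <<'E'
from h import *
for n in ("top10","s10"):
    C,im=load(n); print(n,pin(C,im,(.621,.257),.097))
go(.62,.20,.2,np.pi/2)
E
```

```text
top10 (array([0.6301, 0.2713]), 0.51, array([199., 180.]), np.int32(45))
s10 (array([0.6257, 0.2768]), 0.41, array([369., 202.]), np.int32(48))
pos [ 0.4726 -0.0058  0.1487] psi 2.191 shift(now axes) [ 0.1639  0.479  -0.1027] shift(after turn) [ 0.4116  0.2947 -0.1027] turn [-1.000e-04 -0.000e+00  4.132e-01]
```

Call:
step_arm:
  deltas:
    - [0,0,-0.05,0,0,0.08]
    - [0,0,-0.05,0,0,0.08]
    - [0,0,0,0,0,0.085]
    - [0,0,0,0,0,0.085]
    - [0,0,0,0,0,0.083]
    - [0.082,0.0515,0,0,0,0]
    - [0.082,0.0515,0,0,0,0]
    - [0.082,0.0515,0,0,0,0]
    - [0.082,0.0515,0,0,0,0]
    - [0.082,0.0515,0,0,0,0]
    - [0.082,0.0515,0,0,0,0]
    - [0,0,0,0,0,0]
    - [0,0,0,0,0,0]
  grip: 0.7

```text
t: 35.55
ee_pos: [0.6277, 0.2406, 0.1974]
tcp_rot: [-0.0, 0.707, 0.707, -0.001]
wrist_force: [0.3, -1.2, -0.1]
opening: 0.0599
gripper_force: 0.0
```

Run:
```python
from h import *
C,im=shot("w15","wrist")
print(pin(C,im,(.627,.274),.097))
for b,c,a in blobs(red(im),40):
    ys,xs=np.nonzero(b);print(c,a,xs.min(),xs.max(),ys.min(),ys.max())
hsv=cv2.cvtColor(im,cv2.COLOR_RGB2HSV); m=(((hsv[...,0]<5)|(hsv[...,0]>170))&(hsv[...,1]>100)&(hsv[...,2]>30)).astype(np.uint8)
for b,c,a in blobs(m,60):
    ys,xs=np.nonzero(b);print("loose",c,a,xs.min(),xs.max(),ys.min(),ys.max(),fit(C,b,HEAD,(.627,.274),.097))
q=w2px(C,HEAD+[.627,.274,.097]);print(q.min(0),q.max(0)); go(.627,.274,.1)
```

```text
(array([0.6302, 0.2716]), 0.8, array([281., 166.]), np.int32(555))
[520.73953202 185.66256158] 1624 500 540 148 222
[281.24144144 165.84684685] 555 268 294 153 179
[509.91743119 227.33027523] 109 499 519 225 231
loose [519.58849077 185.3441911 ] 1842 498 540 148 222 (array([0.85407984, 0.25452999]), 1.954001027011724)
loose [281.12583893 165.20805369] 596 268 294 151 179 (array([0.63014277, 0.27226214]), 0.8646915247745506)
loose [ 43.53333333 183.575     ] 120 0 89 164 204 (array([0.40666996, 0.25542463]), 0.13554332301610397)
loose [509.96062992 227.2519685 ] 127 498 520 224 231 (array([0.85362104, 0.21261456]), 0.13327510590910738)
[263.59536149 147.84173406] [291.38113091 178.26335363]
pos [0.6274 0.2396 0.1981] psi 1.57 shift(now axes) [ 0.0689 -0.0007  0.1961] shift(after turn) [ 0.0688 -0.001   0.1961] turn [-0.0008  0.0004 -0.    ]
```

Call:
step_arm:
  deltas:
    - [0.033,0.003,0,0,0,0]
    - [0.033,0.003,0,0,0,0]
    - [0,0,0.06,0,0,0]
    - [0,0,0.06,0,0,0]
    - [0,0,0,0,0,0]
    - [0,0,0,0,0,0]

```text
t: 36.2
ee_pos: [0.6308, 0.2723, 0.1397]
tcp_rot: [-0.0, 0.708, 0.706, -0.0]
wrist_force: [-0.1, 0.2, 0.9]
opening: 0.0596
gripper_force: 0.0
```

Run:
```python
from h import *
C,im=shot("w16","wrist")
hsv=cv2.cvtColor(im,cv2.COLOR_RGB2HSV); m=(((hsv[...,0]<5)|(hsv[...,0]>170))&(hsv[...,1]>100)&(hsv[...,2]>30)).astype(np.uint8)
for b,c,a in blobs(m,300):
    ys,xs=np.nonzero(b);print("loose",c,a,xs.min(),xs.max(),ys.min(),ys.max(),fit(C,b,HEAD,(.627,.274),.097))
q=w2px(C,HEAD+[.63,.273,.097]);print(q.min(0),q.max(0)); go(.63,.273,.047)
```

```text
loose [545.8158792  230.90988797] 2053 524 559 183 268 (array([0.84126675, 0.26103122]), 1.5099998633998386)
loose [277.36673774 219.20362473] 938 262 293 200 237 (array([0.63033117, 0.27229604]), 0.8649118468708662)
[260.15490214 197.62167231] [293.62907791 237.75908993]
pos [0.6316 0.2726 0.1407] psi 1.567 shift(now axes) [ 0.0007 -0.0035  0.1873] shift(after turn) [ 0.0008 -0.0032  0.1873] turn [ 0.0011 -0.0004 -0.    ]
```

Call:
step_arm:
  deltas:
    - [0.0005,-0.001,0.05,0,0,0]
    - [0,0,0.05,0,0,0]
    - [0,0,0.04,0,0,0]
    - [0,0,0.025,0,0,0]
    - [0,0,0.02,0,0,0]
    - [0,0,0,0,0,0]

```text
t: 36.85
ee_pos: [0.6304, 0.2729, 0.046]
tcp_rot: [-0.0, 0.708, 0.706, -0.0]
wrist_force: [-0.6, -0.2, 0.6]
opening: 0.06
gripper_force: 0.0
```

Call:
step_arm:
  deltas:
    - [0,0,0,0,0,0]
    - [0,0,0,0,0,0]
    - [0,0,0,0,0,0]
    - [0,0,0,0,0,0]
    - [0,0,0,0,0,0]
    - [0,0,0,0,0,0]
  grip: 0
  grip_force: 50

```text
t: 37.45
ee_pos: [0.6311, 0.2732, 0.0474]
tcp_rot: [0.0, 0.708, 0.706, 0.001]
wrist_force: [-1.0, -0.5, 6.1]
opening: 0.0224
gripper_force: 48.8
```

Run:
```python
from h import *
o=get_obs();print(o["opening"],o["gripper_force"]);go(.63,.273,.20)
```

```text
0.02235253613855229 48.76378118991852
pos [0.6311 0.2732 0.0474] psi 1.568 shift(now axes) [-3.000e-04 -1.700e-03 -3.053e-01] shift(after turn) [-0.0005 -0.0021 -0.3053] turn [ 0.0009 -0.0004 -0.    ]
```

Call:
step_arm:
  deltas:
    - [0,0,-0.03,0,0,0]
    - [0,0,-0.06,0,0,0]
    - [0,0,-0.07,0,0,0]
    - [0,0,-0.07,0,0,0]
    - [0,0,-0.06,0,0,0]
    - [0,0,-0.02,0,0,0]
    - [-0.06,-0.032,0,0,0,0]
    - [-0.08,-0.0425,0,0,0,0]
    - [-0.08,-0.0425,0,0,0,0]
    - [-0.08,-0.0425,0,0,0,0]
    - [-0.06,-0.032,0,0,0,0]
    - [0,0,0,0,0,0]
    - [0,0,0,0,0,0]

```text
t: 38.75
ee_pos: [0.534, 0.0928, 0.2009]
tcp_rot: [-0.0, 0.709, 0.706, 0.0]
wrist_force: [0.4, 1.4, -1.8]
opening: 0.0223
gripper_force: 49.6
```

Run:
```python
from h import *
o=get_obs();print(o["opening"],o["gripper_force"]);go(.504,.0347,.155)
C,im=shot("w17","wrist"); S,sc=shot("s17","scene"); T,tp=shot("t17","top")
save("c17",np.hstack([im,cv2.resize(sc[140:260,220:380],(560,420),interpolation=cv2.INTER_CUBIC)]),0.7)
```

```text
0.022349742798092147 49.55793857574463
pos [0.534  0.0928 0.2009] psi 1.566 shift(now axes) [-0.1165 -0.0595  0.0918] shift(after turn) [-0.1165 -0.0595  0.0919] turn [-0.0001 -0.0002  0.    ]
```

View pics/c17.png

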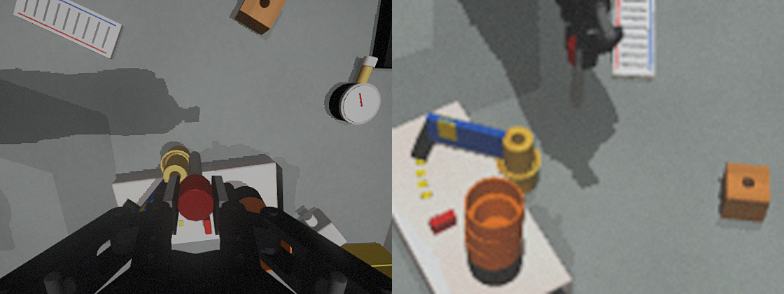

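The pin hangs upright: its head is at (279,283) in the wrist view and its tip at about (295,182) in the scene view. The gate is standing open. I'll check the tip numerically.

Run:
```python
from h import *
C,im=load("w17"); S,sc=load("s17")
p=np.array([.534,.0928,.2009])
hsv=cv2.cvtColor(im,cv2.COLOR_RGB2HSV); m=(((hsv[...,0]<5)|(hsv[...,0]>170))&(hsv[...,1]>100)&(hsv[...,2]>30)).astype(np.uint8)
b=min(blobs(m,300),key=lambda b:np.hypot(*(b[1]-[279,283]))); print("head",fit(C,b[0],HEAD,p[:2],p[2]+.05),b[1:])
print("scene tip pred",w2px(S,[*p[:2],p[2]-.042]),"head",w2px(S,[*p[:2],p[2]+.05]))
# shaft columns in scene: local grey vs background
for r in range(170,186): print(r,sc[r,286:304].mean(1).round().astype(int).tolist())
# knuckle in scene & wrist
br=((hsv[...,0]>15)&(hsv[...,0]<36)&(hsv[...,1]>90)).astype(np.uint8)
h2=cv2.cvtColor(sc,cv2.COLOR_RGB2HSV); y=((h2[...,0]>15)&(h2[...,0]<36)&(h2[...,1]>90)).astype(np.uint8)
u=w2px(S,[.504,.0347,.065])[0]; b=min(blobs(y,60),key=lambda b:np.hypot(*(b[1]-u))); ys,xs=np.nonzero(b[0]); print(b[1:],ys.min(),xs.min(),xs.max())
q=w2px(S,ring(.018,.09)+[.504,.0347,0]);print("pred knuckle top",q.min(0),q.max(0))
top=(b[0]&(np.arange(420)[:,None]<ys.min()+6)); t=np.nonzero(top); print("obs top cols",t[1].min(),t[1].max(),"row",ys.min())
```

```text
head (array([0.53573879, 0.0889502 ]), 1.0460656639826262) (array([280.55567264, 286.57077626]), np.int32(2847))
scene tip pred [[294.93007261 182.77172786]] head [[295.95397286 159.76994435]]
170 [89, 89, 91, 90, 92, 94, 89, 80, 69, 76, 79, 79, 84, 90, 91, 86, 87, 119]
171 [87, 94, 91, 89, 89, 87, 91, 84, 75, 81, 79, 78, 83, 91, 90, 85, 87, 102]
172 [89, 89, 93, 92, 90, 88, 91, 85, 74, 83, 79, 77, 85, 91, 92, 92, 86, 88]
173 [88, 89, 87, 89, 89, 93, 88, 78, 74, 78, 79, 76, 82, 90, 89, 93, 88, 87]
174 [88, 89, 88, 92, 89, 89, 90, 74, 77, 79, 76, 74, 85, 91, 91, 89, 90, 92]
175 [87, 88, 90, 88, 86, 90, 84, 77, 75, 70, 79, 80, 87, 89, 91, 87, 91, 90]
176 [91, 92, 89, 91, 85, 89, 85, 77, 73, 76, 78, 75, 86, 90, 92, 91, 88, 91]
177 [89, 88, 93, 89, 88, 87, 83, 75, 79, 76, 75, 79, 84, 85, 90, 87, 89, 87]
178 [89, 89, 90, 88, 87, 93, 84, 74, 75, 82, 77, 77, 87, 91, 92, 88, 93, 91]
179 [84, 91, 88, 90, 95, 91, 82, 78, 77, 76, 77, 78, 86, 90, 91, 92, 92, 89]
180 [91, 88, 89, 88, 90, 89, 86, 77, 76, 77, 75, 81, 88, 90, 91, 92, 91, 88]
181 [87, 89, 87, 87, 87, 90, 84, 81, 75, 80, 82, 80, 87, 92, 94, 88, 88, 91]
182 [91, 92, 91, 92, 91, 91, 89, 86, 81, 77, 78, 90, 90, 89, 93, 89, 92, 91]
183 [90, 88, 89, 87, 93, 89, 87, 86, 78, 77, 83, 89, 91, 87, 87, 91, 89, 89]
184 [87, 87, 90, 87, 88, 86, 89, 88, 89, 86, 85, 88, 90, 91, 96, 91, 92, 90]
185 [90, 87, 88, 92, 91, 91, 90, 90, 90, 88, 89, 92, 91, 91, 88, 91, 94, 88]
(array([271.78328173, 204.13003096]), np.int32(323)) 191 262 280
pred knuckle top [264.38560133 190.69674289] [277.30585196 201.22107212]
obs top cols 266 277 row 191
```

Call:
step_arm:
  deltas:
    - [-0.058,-0.0295,0,0,0,0]
    - [-0.0585,-0.03,0,0,0,0]
    - [0,0,0.05,0,0,0]
    - [0,0,0.04,0,0,0]
    - [0,0,0.02,0,0,0]
    - [0,0,0,0,0,0]
    - [0,0,0,0,0,0]

```text
t: 39.6
ee_pos: [0.5048, 0.0356, 0.1466]
tcp_rot: [0.0, 0.708, 0.706, 0.0]
wrist_force: [-0.3, 0.6, -0.2]
opening: 0.0221
gripper_force: 49.6
```

Run:
```python
from h import *
go(.504,.0347,.052,np.pi/2); o=get_obs(); p=np.array(o["ee_pos"])
S,sc=shot("s18","scene"); C,im=shot("w18","wrist")
print("tip pred",w2px(S,[[*p[:2],p[2]-.042],[.504,.0347,.102]]))
for r in range(178,192): print(r,sc[r,262:280].mean(1).round().astype(int).tolist())
go(.504,.0347,.052,np.pi/2)
```

```text
pos [0.5048 0.0356 0.1466] psi 1.569 shift(now axes) [-0.0017 -0.0017  0.1892] shift(after turn) [-0.0017 -0.0016  0.1892] turn [ 0.0002 -0.     -0.0014]
tip pred [[271.11471051 192.95908463]
 [270.74026183 193.38087579]]
178 [86, 75, 78, 77, 76, 70, 70, 76, 69, 52, 44, 46, 49, 38, 56, 82, 90, 89]
179 [81, 81, 80, 74, 80, 78, 76, 83, 86, 64, 43, 49, 63, 75, 76, 87, 91, 88]
180 [81, 75, 81, 81, 77, 78, 76, 83, 88, 77, 66, 66, 83, 94, 94, 91, 87, 91]
181 [79, 80, 79, 77, 79, 77, 76, 79, 83, 77, 76, 77, 88, 88, 88, 88, 90, 86]
182 [77, 81, 78, 82, 78, 77, 78, 78, 76, 74, 76, 81, 92, 85, 90, 88, 89, 90]
183 [74, 81, 85, 78, 84, 86, 83, 77, 83, 75, 77, 87, 87, 90, 87, 89, 91, 88]
184 [85, 83, 89, 87, 91, 91, 85, 76, 78, 78, 80, 84, 91, 90, 91, 92, 91, 90]
185 [92, 91, 93, 93, 90, 92, 86, 77, 77, 80, 80, 81, 93, 89, 87, 92, 86, 90]
186 [91, 92, 92, 92, 93, 90, 82, 76, 78, 80, 79, 79, 88, 89, 87, 93, 90, 93]
187 [93, 90, 88, 92, 91, 91, 87, 75, 75, 80, 73, 82, 91, 92, 91, 90, 88, 89]
188 [91, 91, 90, 95, 91, 96, 85, 77, 81, 80, 77, 86, 87, 89, 91, 91, 90, 87]
189 [91, 91, 92, 91, 95, 93, 82, 78, 80, 79, 74, 85, 92, 91, 93, 87, 89, 88]
190 [93, 92, 94, 89, 93, 89, 88, 80, 79, 76, 76, 83, 90, 92, 91, 93, 93, 91]
191 [91, 94, 92, 91, 90, 94, 89, 78, 78, 79, 77, 85, 93, 92, 89, 95, 90, 90]
pos [0.5051 0.0354 0.1471] psi 1.568 shift(now axes) [-0.0014 -0.0026  0.1901] shift(after turn) [-0.0014 -0.0023  0.1901] turn [ 0.0009  0.     -0.0016]
```

Call:
step_arm:
  deltas:
    - [-0.0015,-0.0015,0.01,0,0,0]
    - [0,0,0.012,0,0,0]
    - [0,0,0.012,0,0,0]
    - [0,0,0.01,0,0,0]
    - [0,0,0,0,0,0]

```text
t: 40.2
ee_pos: [0.5029, 0.0344, 0.1233]
tcp_rot: [-0.001, 0.708, 0.706, -0.0]
wrist_force: [-0.2, 0.6, -1.2]
opening: 0.0222
gripper_force: 49.6
```

Call:
step_arm:
  deltas:
    - [0,0,0.02,0,0,0]
    - [0,0,0.02,0,0,0]
    - [0,0,0.01,0,0,0]
    - [0,0,0,0,0,0]

```text
t: 40.6
ee_pos: [0.503, 0.0344, 0.0982]
tcp_rot: [-0.001, 0.708, 0.706, -0.0]
wrist_force: [0.0, -0.2, -1.1]
opening: 0.0225
gripper_force: 49.6
```

Call:
step_arm:
  deltas:
    - [0,0,0.015,0,0,0]
    - [0,0,0.015,0,0,0]
    - [0,0,0.015,0,0,0]
    - [0,0,0,0,0,0]

```text
t: 41.0
ee_pos: [0.5028, 0.0344, 0.0755]
tcp_rot: [-0.001, 0.708, 0.706, -0.001]
wrist_force: [-1.1, 0.2, -0.9]
opening: 0.022
gripper_force: 49.5
```

Call:
step_arm:
  deltas:
    - [0,0,0.015,0,0,0]
    - [0,0,0.015,0,0,0]
    - [0,0,0.01,0,0,0]
    - [0,0,0,0,0,0]

```text
t: 41.4
ee_pos: [0.5029, 0.0344, 0.0558]
tcp_rot: [-0.001, 0.708, 0.706, -0.0]
wrist_force: [-0.2, -0.9, -0.6]
opening: 0.0226
gripper_force: 49.6
```

Run:
```python
from h import *
o=get_obs();print(o["ee_pos"],o["wrist_force"],o["opening"])
```

```text
[0.50286406 0.03439286 0.05584145] [-0.18086785 -0.88309867 -0.64631344] 0.0226002080461702
```

Call:
step_arm:
  deltas:
    - [0,0,0.004,0,0,0]
    - [0,0,0.003,0,0,0]
    - [0,0,0,0,0,0]

```text
t: 41.7
ee_pos: [0.5036, 0.0343, 0.0532]
tcp_rot: [0.0, 0.708, 0.706, -0.0]
wrist_force: [-0.2, 0.1, -1.1]
opening: 0.0225
gripper_force: 49.6
```

Call:
step_arm:
  deltas:
    - [0,0,0,0,0,0]
    - [0,0,0,0,0,0]
    - [0,0,0,0,0,0]
    - [0,0,0,0,0,0]
  grip: 0.6

```text
t: 42.1
ee_pos: [0.5037, 0.0343, 0.0533]
tcp_rot: [0.0, 0.708, 0.706, 0.0]
wrist_force: [-0.1, 0.3, 0.6]
opening: 0.0519
gripper_force: 0.0
```

Call:
step_arm:
  deltas:
    - [0,0,-0.03,0,0,0]
    - [0,0,-0.06,0,0,0]
    - [0,0,-0.06,0,0,0]
    - [0,0,0,0,0,0]
    - [0,0,0,0,0,0]

```text
t: 42.6
ee_pos: [0.504, 0.0343, 0.1285]
tcp_rot: [0.0, 0.708, 0.706, 0.0]
wrist_force: [-0.0, -0.1, -0.1]
opening: 0.0511
gripper_force: 0.0
```

Run:
```python
from h import *
C,im=shot("w19","wrist");S,sc=shot("s19","scene")
hsv=cv2.cvtColor(im,cv2.COLOR_RGB2HSV); m=(((hsv[...,0]<5)|(hsv[...,0]>170))&(hsv[...,1]>100)&(hsv[...,2]>30)).astype(np.uint8)
for b,c,a in blobs(m,150):
    ys,xs=np.nonzero(b);print("red",c.round(),a,xs.min(),xs.max(),ys.min(),ys.max())
for z in (.102,.108,.114):
    q=w2px(C,HEAD+[.504,.0347,z]);print(z,q.min(0).round(1),q.max(0).round(1))
    q=w2px(S,HEAD+[.504,.0347,z]);print(" scene",q.min(0).round(1),q.max(0).round(1))
h2=cv2.cvtColor(sc,cv2.COLOR_RGB2HSV);m=(((h2[...,0]<5)|(h2[...,0]>170))&(h2[...,1]>100)&(h2[...,2]>30)).astype(np.uint8)
for b,c,a in blobs(m,20):
    if 240<c[0]<300 and 150<c[1]<260: ys,xs=np.nonzero(b);print("s red",c.round(),a,xs.min(),xs.max(),ys.min(),ys.max())
# gate foot/yellow patch
bl=((hsv[...,0]>100)&(hsv[...,0]<130)&(hsv[...,1]>110)).astype(np.uint8)
for b,c,a in blobs(bl,60): print("blue",c.round(),a,px2w(C,[c],.09)[0])
go()
```

```text
red [278. 228.] 1072 261 295 207 247
red [332. 316.] 394 324 339 296 332
0.102 [259.9 203.5] [295.8 247. ]
 scene [266.3 187.3] [275.2 199.4]
0.108 [259.4 205.7] [296.3 250.6]
 scene [266.2 186. ] [275.1 198.2]
0.114 [258.8 208.1] [296.8 254.4]
 scene [266.1 184.6] [275.1 196.9]
s red [270. 193.] 74 266 274 188 198
s red [240. 230.] 66 235 245 226 234
blue [245. 261.] 649 [0.4782367  0.00067943 0.09      ]
pos [0.5029 0.0344 0.1273] psi 1.568 shift(now axes) [0. 0. 0.] shift(after turn) [0. 0. 0.] turn [-0.0009 -0.0001  0.    ]
```

The pin head fits at z = 0.102, which is fully home. I'll straddle the gate near its free end and swing it shut.

Call:
step_arm:
  deltas:
    - [0,0,-0.03,0,0,0.088]
    - [0,0,0,0,0,0.088]
    - [0,0,0,0,0,0.088]
    - [0,0,0,0,0,0.088]
    - [0,0,0,0,0,0.09]
    - [0,0,0,0,0,0]
  grip: 0.6

```text
t: 43.3
ee_pos: [0.5028, 0.0344, 0.1421]
tcp_rot: [-0.001, 0.9, 0.436, -0.001]
wrist_force: [0.3, -0.7, -0.7]
opening: 0.051
gripper_force: 0.0
```

Run:
```python
from h import *
go(.4546,-.0282,.024,.905)
C,im=load("w19"); hsv=cv2.cvtColor(im,cv2.COLOR_RGB2HSV)
S,sc=load("s19")
# gate yaw from scene: project predicted panel ends vs blue/yellow mask
h2=cv2.cvtColor(sc,cv2.COLOR_RGB2HSV); bl=((h2[...,0]>100)&(h2[...,0]<130)&(h2[...,1]>110)).astype(np.uint8)
for b,c,a in blobs(bl,10):
    if 220<c[0]<290 and 160<c[1]<230: print("blue",c,a)
for yaw in (-2.1,-2.236,-2.35):
    u=np.array([np.cos(yaw),np.sin(yaw)]); print(yaw,[w2px(S,[*(np.array([.504,.0347])+d*u),.07])[0].round(1).tolist() for d in (.03,.05,.085,.105)])
```

```text
pos [0.5028 0.0344 0.1421] psi 0.903 shift(now axes) [-0.1577  0.0024  0.2363] shift(after turn) [-0.1579  0.0016  0.2361] turn [-0.0012  0.0008 -0.0015]
blue [251.8630137  194.99543379] 219
-2.1 [[260.6, 198.7], [253.7, 197.8], [241.6, 196.2], [234.8, 195.3]]
-2.236 [[260.9, 197.5], [254.3, 195.9], [242.8, 193.0], [236.2, 191.4]]
-2.35 [[261.4, 196.6], [255.1, 194.3], [244.1, 190.5], [237.9, 188.3]]
```

Call:
step_arm:
  deltas:
    - [-0.079,0.001,0,0,0,0]
    - [-0.079,0.001,0,0,0,0]
    - [0,0,0.05,0,0,0]
    - [0,0,0.06,0,0,0]
    - [0,0,0.05,0,0,0]
    - [0,0,0.04,0,0,0]
    - [0,0,0.03,0,0,0]
    - [0,0,0,0,0,0]
    - [0,0,0,0,0,0]

```text
t: 44.2
ee_pos: [0.4551, -0.0283, 0.0281]
tcp_rot: [-0.0, 0.899, 0.438, -0.0]
wrist_force: [-0.5, 0.3, -0.3]
opening: 0.0513
gripper_force: 0.0
```

Call:
step_arm:
  deltas:
    - [0,0,0,0,0,0]
    - [0,0,0,0,0,0]
    - [0,0,0,0,0,0]
    - [0,0,0,0,0,0]
    - [0,0,0,0,0,0]
  grip: 0.22
  grip_force: 20

```text
t: 44.7
ee_pos: [0.4557, -0.0284, 0.0284]
tcp_rot: [0.0, 0.899, 0.437, 0.0]
wrist_force: [-0.2, -0.1, -0.6]
opening: 0.0191
gripper_force: 0.0
```

Run:
```python
from h import *
h=np.array([.504,.0347])
# arc in 9 turn rows: tool-frame rows for psi .905 -> 1.706 about hinge at radius .08 (tool x = +.08 points to hinge)
n=9; d=.801/n; 
# rotating tool by +d psi about point at tool(+.08,0): chord expressed in axes before the turn
def P(psi): return h-.08*np.array([np.cos(psi),np.sin(psi)])
p0,p1=P(.905),P(.905+d); w=p1-p0; print("row shift x,y",[(w@[np.cos(.905),np.sin(.905)])/.5,(w@[np.sin(.905),-np.cos(.905)])/.5],"turn",-d/1.5)
go(*P(.905),.024,.905); print(P(1.706)); o=get_obs(); print(o["opening"],o["gripper_force"])
```

```text
row shift x,y [np.float64(0.0006332618288179964), np.float64(0.014221208270675256)] turn -0.05933333333333334
pos [ 0.4557 -0.0284  0.0284] psi 0.905 shift(now axes) [-0.0011 -0.0019  0.0088] shift(after turn) [-0.0011 -0.0019  0.0088] turn [ 0.0002 -0.0001 -0.    ]
[ 0.51478337 -0.04456991]
0.019051952760074573 0.0
```

Call:
step_arm:
  deltas:
    - [0.0002,0.008,0,0,0,-0.0334]
    - [0.0002,0.008,0,0,0,-0.0334]
    - [0.0002,0.008,0,0,0,-0.0334]
    - [0.0002,0.008,0,0,0,-0.0334]
    - [0.0002,0.008,0,0,0,-0.0334]
    - [0.0002,0.008,0,0,0,-0.0334]
    - [0.0002,0.008,0,0,0,-0.0334]
    - [0.0002,0.008,0,0,0,-0.0334]
    - [0.0002,0.008,0,0,0,-0.0334]
    - [0.0002,0.008,0,0,0,-0.0334]
    - [0.0002,0.008,0,0,0,-0.0334]
    - [0.0002,0.008,0,0,0,-0.0334]
    - [0.0002,0.008,0,0,0,-0.0334]
    - [0.0002,0.008,0,0,0,-0.0334]
    - [0,0,0,0,0,0]
    - [0,0,0,0,0,0]

```text
t: 46.3
ee_pos: [0.5077, -0.0454, 0.0282]
tcp_rot: [-0.0, 0.695, 0.719, 0.0]
wrist_force: [0.4, -0.3, -0.7]
opening: 0.0187
gripper_force: 0.0
```

Run:
```python
from h import *
go(.5148,-.0446,None,1.706); print(get_obs()["wrist_force"])
```

```text
pos [ 0.5077 -0.0454  0.0282] psi 1.605 shift(now axes) [ 0.0011  0.0143 -0.    ] shift(after turn) [-0.0004  0.0144  0.    ] turn [-0.     -0.     -0.0675]
[ 0.42317027 -0.27801366 -0.67375759]
```

Call:
step_arm:
  deltas:
    - [0.0003,0.005,0,0,0,-0.022]
    - [0.0003,0.005,0,0,0,-0.022]
    - [0.0003,0.005,0,0,0,-0.022]
    - [0,0,0,0,0,0]

```text
t: 46.7
ee_pos: [0.515, -0.0444, 0.0282]
tcp_rot: [-0.0, 0.658, 0.753, -0.0]
wrist_force: [0.3, 0.1, -0.2]
opening: 0.0184
gripper_force: 0.1
```

Call:
step_arm:
  deltas:
    - [0,0.003,0,0,0,0]
    - [0,0.002,0,0,0,0]
    - [0,0,0,0,0,0]

```text
t: 47.0
ee_pos: [0.5177, -0.0441, 0.0282]
tcp_rot: [0.0, 0.658, 0.753, 0.0]
wrist_force: [0.0, -0.5, -0.3]
opening: 0.0188
gripper_force: 0.2
```

Call:
step_arm:
  deltas:
    - [0,0.002,0,0,0,0]
    - [0,0,0,0,0,0]

```text
t: 47.2
ee_pos: [0.5185, -0.044, 0.0282]
tcp_rot: [-0.0, 0.658, 0.753, -0.0]
wrist_force: [-1.2, -0.2, 0.6]
opening: 0.0189
gripper_force: 0.8
```

Call:
step_arm:
  deltas:
    - [0,0.002,0,0,0,0]
    - [0,0,0,0,0,0]

```text
t: 47.4
ee_pos: [0.5187, -0.0439, 0.0281]
tcp_rot: [-0.001, 0.658, 0.753, -0.001]
wrist_force: [-4.7, -1.3, 3.8]
opening: 0.0188
gripper_force: 2.5
```

Call:
step_arm:
  deltas:
    - [0,0.002,0,0,0,0]
    - [0,0,0,0,0,0]

```text
t: 47.6
ee_pos: [0.5189, -0.0437, 0.028]
tcp_rot: [-0.001, 0.658, 0.753, -0.001]
wrist_force: [-7.4, -2.0, 5.2]
opening: 0.0191
gripper_force: 3.8
```

The force is building, so the gate is against the stop. I'll back off, open and lift clear.

Call:
step_arm:
  deltas:
    - [0,-0.006,0,0,0,0]
    - [0,-0.004,0,0,0,0]
    - [0,0,0,0,0,0]
    - [0,0,0,0,0,0]
  grip: 0.35

```text
t: 48.0
ee_pos: [0.516, -0.0444, 0.0283]
tcp_rot: [0.0, 0.658, 0.753, 0.0]
wrist_force: [0.2, 0.3, -0.1]
opening: 0.0299
gripper_force: 0.0
```

Call:
step_arm:
  deltas:
    - [0,0,-0.04,0,0,0]
    - [0,0,-0.08,0,0,0]
    - [0,0,-0.08,0,0,0]
    - [0,0,-0.08,0,0,0]
    - [-0.08,0,-0.04,0,0,0]
    - [-0.08,0,0,0,0,0]
    - [-0.06,0,0,0,0,0]
    - [0,0,0,0,0,0]
    - [0,0,0,0,0,0]

```text
t: 48.9
ee_pos: [0.5303, -0.1537, 0.188]
tcp_rot: [-0.0, 0.659, 0.753, 0.0]
wrist_force: [0.4, 0.5, -0.5]
opening: 0.03
gripper_force: 0.0
```

Run:
```python
from h import *
C,im=shot("w20","wrist"); S,sc=shot("s20","scene"); T,tp=shot("t20","top"); print(get_obs()["ee_pos"])
h=np.array([.504,.0347])
for n,C_,i in (("w",C,im),("s",S,sc),("t",T,tp)):
    hs=cv2.cvtColor(i,cv2.COLOR_RGB2HSV); bl=((hs[...,0]>100)&(hs[...,0]<130)&(hs[...,1]>110)).astype(np.uint8)
    yl=((hs[...,0]>15)&(hs[...,0]<36)&(hs[...,1]>90)).astype(np.uint8)
    u0=w2px(C_,[.512,-.02,.09])[0]; R_=60 if n=="w" else 25
    for b,c,a in blobs(bl,8):
        if np.hypot(*(c-u0))<R_:
            w=px2w(C_,[c],.085)[0,:2]; print(n,"blue",c.round(1),a,"yaw",np.arctan2(*(w-h)[::-1]).round(3),"d",np.hypot(*(w-h)).round(3))
    rd=(((hs[...,0]<5)|(hs[...,0]>170))&(hs[...,1]>100)&(hs[...,2]>30)).astype(np.uint8)
    u=w2px(C_,[*h,.102])[0]
    bs=[b for b in blobs(rd,15) if np.hypot(*(b[1]-u))<20]
    for b in bs: ys,xs=np.nonzero(b[0]); q=w2px(C_,HEAD+[*h,.102]); print(n,"head",xs.min(),xs.max(),ys.min(),ys.max(),q.min(0).round(1),q.max(0).round(1))
    m=((hs[...,0]<20)&(hs[...,1]>120)&(hs[...,2]>50)).astype(np.uint8)
    us=w2px(C_,[.62,-.036,.12])[0]
    for b,c,a in blobs(m,100):
        if np.hypot(*(c-us))<40: print(n,"stack",fit(C_,b,np.r_[ring(.03,.064),ring(.03,-.056)],(.62,-.036),.104),c)
```

```text
[ 0.53022415 -0.15236871  0.18813337]
w blue [278.1  30.8] 722 yaw -1.416 d 0.048
w stack (array([ 0.6227    , -0.03154822]), 0.968683806864727) [436.48116225  62.43922161]
s blue [256.6 206.1] 156 yaw -1.27 d 0.05
s blue [238.2 214.8] 46 yaw -1.349 d 0.106
s head 267 274 189 199 [266.3 187.3] [275.2 199.4]
s stack (array([ 0.6118474 , -0.02990686]), 0.8403005115404342) [261.32106599 230.21827411]
t blue [317.3 222. ] 26 yaw -1.436 d 0.109
t blue [296.  224.4] 61 yaw -1.436 d 0.047
t head 278 285 222 228 [275.5 221.3] [284.  230.2]
t stack (array([ 0.62089722, -0.03510415]), 0.8425760729304916) [305.70773639 184.53008596]
```

```bash
python3 -c "
from bench import order
print(order.job_done())"
```

```text
the job is handed in; nothing more can be done
None
```

I handed the job in at about t = 49 s: the three bowls present are nested in the socket, the gate is pinned with the pin fully home, and it is swung shut against the red stop. The final pictures agree with this, but the hand-in returned no verdict.

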